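Lock the last cover fastener of the heat press's control box

ROBOT

A 6-joint arm with a two-finger parallel gripper is mounted at the origin on the work surface. World frame = base frame: x ahead of the robot, y to its left, z up, the work surface at z = 0. Lengths are in mm, angles in rad, forces in N, time in s.
With the tool pointing down it reaches from about 350 to 975 mm from the base axis. Payload 7.1 kg.
Tool frame: the origin (TCP) lies on the centre line of the jaws, within the pads' length; the fingertips stand 8 mm ahead of it and the grasp point (between the pads) lies 11 mm behind it; z points along the fingers, x is the direction in which the jaws open and shut, and the axes are right-handed (so a half turn about z gives the same grasp; the last joint's range is limited). The gripper opens to 88 mm and grips with 3 to 60 N. Pads are 20 mm wide; open, the fingers measure 115 mm over their backs; the gripper's body (75 mm by 178 mm) begins 61 mm behind the grasp point.
Start: joints at [-1.258, 0.423, 1.63, -0, 1.089, -0.019], TCP at [203.608, -590.888, 230.675] pointing down, gripper open.
Joint ranges: [-3, 3], [-0.9, 2.11], [0.09, 2.58], [-1.31, 4.45], [0.11, 2.69], [-2.54, 2.54]. Speed limits (rad/s): [2.39, 2.39, 3.01, 3.14, 3.14, 3.14].

INTERFACE

Orientations are given as a rotation vector (axis times angle).
In Python, from workcell import ctrl gives the robot as it stands.
- The arm moves only by the shell command python3 -m handwheel 'ROWS'. ROWS is JSON, a list of rows, each a list of 3 entries, a list of its own where there are three numbers: the turn, a rotation vector about the tool's x, y, z in rad, then the shift along the tool's x, y, z in mm, then the opening, from 0 (shut) to 1 (fully open). In form: [[[ax, ay, az], [tx, ty, tz], jaw], ...]. A call has exactly 10 rows; each row shifts and turns the pose as measured when the row begins, along the tool's axes as they then stand; what a row does not reach is not made up. A row lasts 1/12 s, in which the tool goes at most 41.7 mm and 7.16 degrees, less where a joint would pass 70% of its speed; a pose out of reach is approached as far as the arm can. A call with a gripper value outside its range is refused whole. The fingers move at their own pace and stop on an object; the grip force is fixed at half the most. Time passes only in rows, so rows that do not move let the fingers close, or fill a call up. It gives the time, the measured TCP pose, the force and the opening at its end, in the units of the state.
- ctrl.get_obs(): the state, without advancing time (a new reading comes with each control period).
- ctrl.get_image(name): name is "scene" or "top"; returns a dict with "pixels" (384x512x3 uint8, red, green, blue), "camera_matrix" (3x3 intrinsics, pixels), "rvec" (rotation vector, rad) and "tvec" (3), from world to camera coordinates, as OpenCV has them. Camera axes: x right, y down, z forward; pixel columns grow to the right and rows downward; lengths in mm; the calibration is good to about 2 mm. A picture is of the moment at which its call begins. There is no depth.
- ctrl.close_job(): hands the job in, once; it reports no verdict.
Trained networks look in a picture, given as the dict that the camera call returned (one of the last four; its "shot" number tells which), for a name from the list of things; names that differ only in an ending like _2 or _b are one class to them, and where a whole thing is asked for, a point or a joint stands for the part that bears it (a point fixed in the world has none). Each returns a list of dicts, best first, with "score" (0 to 1); they miss things now and then, are a little off and sometimes report something else, mostly with a low value. They report only what shows in the picture. A call takes as long as a camera call. They do not tell look-alikes from the thing itself.
- ctrl.look_for(picture, query): "position" ([x, y, z] in mm, in the coordinates of the camera as it stood for that picture, good to about 4 mm: the middle of the surface that is visible of it).
- ctrl.spot_point(picture, query): "position" ([x, y, z] in mm, in the coordinates of the camera as it stood for that picture, good to about 4 mm: a listed point, or the origin of a listed thing).
The state is a dict: "t": time; "qpos": joint angles; "qvel": joint speeds; "joint_torque": joint torques, N m; "ee_pos": TCP position; "orientation": TCP orientation; "ft_force": force on the tool from outside, world axes, zero at the start; "moment": the same for the moment, N m; "width": finger opening in mm.
Only numpy, scipy, OpenCV 4.12 (cv2) and the standard library are available. Lean on these libraries where they do the work, as an engineer would, in place of code of your own. Each camera call takes 0.05 s, during which the arm holds its last target.

TASK

One cover fastener of the heat press's control box still stands up, unlocked. Take the yellow flat-blade screwdriver from the rack, seat its blade in that fastener's slot, push the head straight down until you feel it bottom, gently (it is plastic and must not be forced), and keep it lightly on the bottom while you turn it a quarter turn clockwise to its stop, so that it catches and stays down. Then stand the screwdriver upright in the rack again, fully home in a free hole, and leave everything else on the bench where it is.

Things in the scene. Friction and masses are not known exactly. Their poses are not given: they have to be found in the camera images.
- flat_driver_mid (a point): middle of the handle of the yellow flat-blade screwdriver, loose (about 110 g), standing shaft down in one of the rack holes. z up the tool, x along its blade's width. Six-sided handle, 26 mm across flats, 76 mm long; one pair of flats faces +y and -y, the others lie every 60 degrees. The handle's foot is 38 mm below this point, the blade's end 116 mm below, all on the axis
- flat_tip (a point): middle of the end of the yellow screwdriver's blade, same axes, 116 mm below the middle of the handle. Blade 10 mm wide, 1.6 mm thick (1.0 mm in its last 1.5 mm), 12 mm long; shaft 8 mm thick
- screw_top (a point): middle of the top of the unlocked fastener's head; moves with it. White plastic, 17 mm across, in a 20 mm well. x along its slot, z up. Slot 12.5 mm long, 2.2 mm wide, 4 mm deep, closed at the ends. Unlocked it stands 8 mm above the cover, slot along the box's long side. A spring holds it up: 7.5 N starts it down, 0.15 N more per mm. It breaks if forced on its bottom stop, see screw_foot
- screw_foot (a point): lower end of that fastener, inside the box, 34 mm below the top of its head; moves with it. It meets the bottom stop. Keep it lightly on the stop while turning: 12 to 14 N of push in all, of which the spring bears 8.3 to 9.5 N there. More than 7 N on the stop beyond the spring breaks the fastener. Meet the stop slowly: at 10 mm/s and more the blow itself may break it
- cover_screw (a joint): turn of that fastener, rad, clockwise from above: 0 unlocked, 1.57 locked, stop at 1.66; takes 0.03 N m. It turns only at the bottom of its travel or up to 0.8 mm above it. The bottom lies 5 to 13 mm below the unlocked height, as its catch inside the box is set for the seal: felt as a firm stop, not seen. Locked and let go, it rises 2.5 mm and stays, 5.5 mm above to 2.5 mm below the cover
- box_cover (a point): middle of the top face of the fixed, grey control box: 130 mm along this x, 180 mm (long side) along this y, top 86 mm above the bench, flat display in its middle. Four slotted fasteners 47 mm from the middle along x and 72 mm along y; three are locked (slot along the short side, head 1.5 mm above the cover), the one at any fourth corner is unlocked
- rack_hole0 (a point): mouth of the first rack hole, in the top of a fixed steel rack, 95 mm above the bench, 56 x 280 mm, open below. Holes 14 mm across, 90 mm apart along the rack's y, in a 10 mm plate. A driver stands with its shaft through a hole and the foot of its handle on the rack's top; only the yellow one's own hole is free once it is out
- rack_hole1 (a point): mouth of the middle rack hole
- rack_hole2 (a point): mouth of the third rack hole
- cross_driver_mid (a point): middle of the handle of the red-handled cross-head screwdriver (same handle as the yellow one); bystander, stands in another hole of the rack
- nut_driver_mid (a point): middle of the handle of the blue-handled nut driver (same handle); bystander, stands in another hole of the rack
- dye_amber: amber dye bottle, 58 mm across, 125 mm tall; bystander; origin under its middle
- dye_blue: dark blue dye bottle, 52 mm across, 100 mm tall; bystander; origin under its middle
- pigment_jar: white pigment jar, 70 mm across, 75 mm tall; bystander; origin under its middle
- mixing_cup: white open mixing cup, 76 mm across, 85 mm tall; bystander; origin under its middle
- parts_tray: black open parts tray, 110 x 150 x 28 mm; bystander; origin under its middle
Not all that is in view belongs to the job. Of the things that look like the part that bears flat_driver_mid, the middle-sized one is meant.

How it is judged (in metres and radians):
On the way, in this order (a step that is already met when the one before it is completed fails the run):
1. the yellow screwdriver is lifted out of the rack (height (world z) of flat_tip above 0.1 m), for 0.1 s.
2. the fastener is turned to its stop by the screwdriver, while pushed down on its bottom stop (with at least 1.5 N beyond its spring) (value of joint cover_screw above 1.45 rad and contact force between flat_driver and cover_screw above 5 N and contact force between cover_foot and anything else above 1.5 N), for 0.1 s.
At the end, for the whole second after the job is handed in: The fastener is turned at least 1.4 rad and caught, its head less than 6.8 mm above the cover. The yellow screwdriver stands in a rack hole, let go and at rest, upright within 0.1 rad, blade end within 6 mm of the hole's axis, foot of the handle within 5 mm of the rack (value of joint cover_screw above 1.4 rad and z of screw_top in the frame of box_cover below 0.0068 m and (horizontal distance between flat_tip and rack_hole0 below 0.006 m or horizontal distance between flat_tip and rack_hole1 below 0.006 m or horizontal distance between flat_tip and rack_hole2 below 0.006 m) and angle between flat_tip's own z axis and vertical below 0.1 rad and height (world z) of flat_tip between 0.012 and 0.022 m and linear speed of flat_driver below 0.02 m/s); the robot touches nothing.
It fails at once if the fastener is forced: pushed against its bottom stop with more than 7 N beyond its spring (contact force between cover_foot and anything else above 7 N and contact force between flat_driver and cover_screw above 5 N).
It fails at once if the screwdriver is rammed into the cover with more than 30 N (contact force between flat_driver and box above 30 N).
It fails at once if the robot itself presses on the fastener or the box (contact force between any of the arm, the fingers and cover_screw above 1 N or contact force between any of the arm, the fingers and box above 5 N).
It fails at once if another tool, bottle, jar, cup or the tray is shifted by more than 30 mm (distance of any of cross_driver_mid, nut_driver_mid, dye_amber, dye_blue, pigment_jar, mixing_cup, parts_tray from where it was at the start of the episode above 0.03 m).
It also fails if it takes over 72 s, if anything falls off the work surface, if the arm or the gripper's body presses on something with over 40 N, if the wrist force passes 120 N, or if a joint passes its speed limit or range.

## Working session

There is one attempt and no reset: what is moved stays moved. The work goes in short steps, Python scripts to look and compute and a shell command to move; the robot and the scene stay as the last step left them, time stands still between calls to the robot, and variables do not carry over. Pictures are saved under pics/ and viewed, and the job is handed in when it is done.

```bash
ls; mkdir -p pics
cat > h.py <<'E'
import numpy as np, cv2
from workcell import ctrl
def snap(n,fn=None):
    p=ctrl.get_image(n)
    if fn: cv2.imwrite(fn,cv2.cvtColor(p["pixels"],cv2.COLOR_RGB2BGR))
    return p
def RT(p): return cv2.Rodrigues(np.array(p["rvec"],float))[0],np.array(p["tvec"],float).reshape(3)
def toW(p,x):
    R,t=RT(p); return R.T@(np.array(x)-t)
def proj(p,X):
    return cv2.projectPoints(np.array(X,float).reshape(-1,3),np.array(p["rvec"],float),np.array(p["tvec"],float).reshape(3),np.array(p["camera_matrix"],float),None)[0].reshape(-1,2)
def ray(p,uv,z):
    R,t=RT(p);K=np.array(p["camera_matrix"]);d=R.T@np.linalg.solve(K,[uv[0],uv[1],1]);c=-R.T@t
    return c+d*(z-c[2])/d[2]
E
python3 - <<'E'
from h import *
for n in("scene","top"):
    p=snap(n,f"pics/{n}0.png")
    R,t=RT(p);print(n,"cam",-R.T@t)
    for q in["flat_driver_mid","flat_tip","screw_top","box_cover","rack_hole0","rack_hole1","rack_hole2","cross_driver_mid","nut_driver_mid"]:
        for r in ctrl.spot_point(p,q)[:3]:
            w=toW(p,r["position"]);print(q,round(r["score"],2),w.round(1),proj(p,w).round(0))
print(ctrl.get_obs())
E
```

```text
pics
scene cam [1266.03645419  473.06671693  669.37563765]
flat_driver_mid 0.91 [532.1 222.6 131.2] [[337. 214.]]
flat_driver_mid 0.77 [404.9 187.5 152.1] [[346. 183.]]
flat_driver_mid 0.52 [666.1 223.6  76.9] [[311. 258.]]
flat_tip 0.58 [528.6 220.1  14.9] [[331. 247.]]
flat_tip 0.48 [666.2 225.7  -1.3] [[309. 281.]]
screw_top 0.55 [ 524.2 -247.    91.3] [[206. 173.]]
box_cover 0.72 [ 549.8 -160.1   84.4] [[221. 186.]]
rack_hole0 0.93 [555.3 306.8  92.4] [[362. 243.]]
rack_hole0 0.89 [512.5 137.3  94.4] [[310. 211.]]
rack_hole0 0.66 [532.6 215.6  97. ] [[333. 224.]]
rack_hole1 0.93 [555.3 306.8  92.4] [[362. 243.]]
rack_hole1 0.89 [512.5 137.3  94.4] [[310. 211.]]
rack_hole1 0.66 [532.6 215.6  97. ] [[333. 224.]]
rack_hole2 0.93 [555.3 306.8  92.4] [[362. 243.]]
rack_hole2 0.89 [512.5 137.3  94.4] [[310. 211.]]
rack_hole2 0.66 [532.6 215.6  97. ] [[333. 224.]]
cross_driver_mid 0.92 [557.8 307.3 129.2] [[365. 232.]]
cross_driver_mid 0.49 [508.2 132.1 131.3] [[311. 198.]]
nut_driver_mid 0.64 [508.4 129.3 137.4] [[310. 196.]]
nut_driver_mid 0.27 [ 586.6 -440.7   -2.2] [[156. 186.]]
top
[... 1036 characters left out ...]
er_mid 0.38 [555.5 440.3  -1.8] [[103. 221.]]
{'t': 1.0, 'qpos': array([-1.25801970e+00,  4.23068503e-01,  1.62986951e+00,  2.15380622e-06,
        1.08858286e+00, -1.89623206e-02]), 'qvel': array([-0.00095742, -0.00050414,  0.00073119, -0.00062916, -0.00076843,
        0.00100659]), 'joint_torque': array([-1.44279380e-03, -5.44587350e+01, -2.74050468e+01,  6.45788480e-02,
        1.68105704e-02, -8.00320663e-06]), 'ee_pos': array([ 203.60491066, -590.91643711,  230.70674701]), 'orientation': array([ 2.55770011e+00, -1.82414784e+00,  9.23309977e-05]), 'ft_force': array([0.07823022, 0.19596796, 0.26432449]), 'moment': array([ 0.00292831, -0.03154207, -0.09760625]), 'width': 87.85228796966463}
```

View pics/scene0.png

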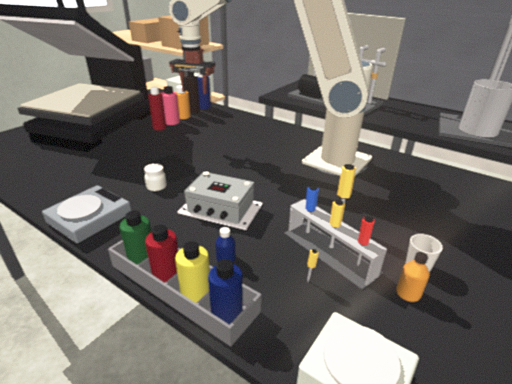

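View pics/top0.png

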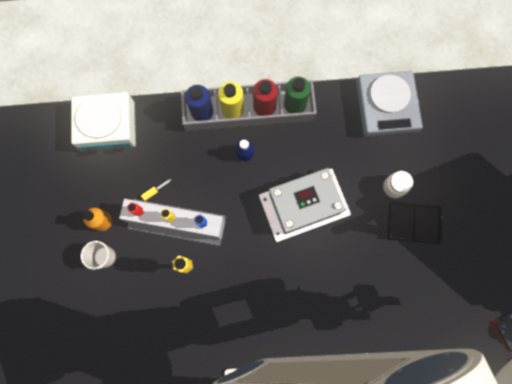

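Run:
```python
import cv2,numpy as np
a=cv2.imread("pics/scene0.png");b=cv2.imread("pics/top0.png")
A=cv2.resize(a[160:300,270:400],None,fx=4,fy=4,interpolation=cv2.INTER_CUBIC)[:600]
cv2.imwrite("pics/c1.png",A[:, :520])
B=cv2.resize(b[150:260,270:370],None,fx=5,fy=5,interpolation=cv2.INTER_CUBIC)
cv2.imwrite("pics/c2.png",B)
C=cv2.resize(b[150:290,110:240],None,fx=4,fy=4,interpolation=cv2.INTER_CUBIC)
cv2.imwrite("pics/c3.png",C)
```

```text
(no output)
```

View pics/c1.png

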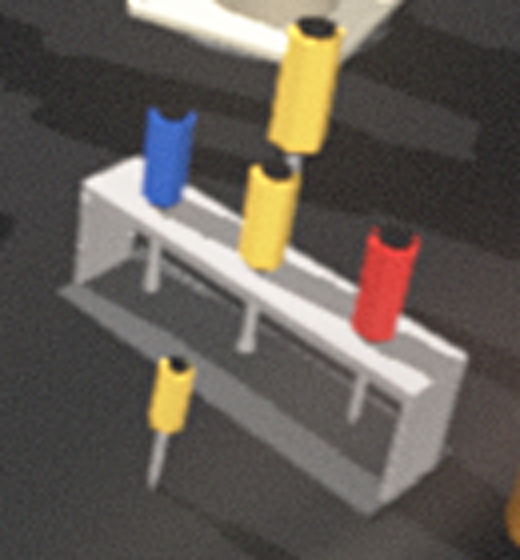

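View pics/c2.png

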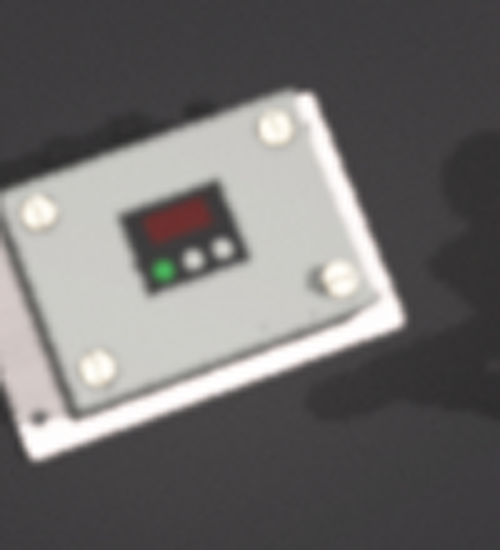

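View pics/c3.png

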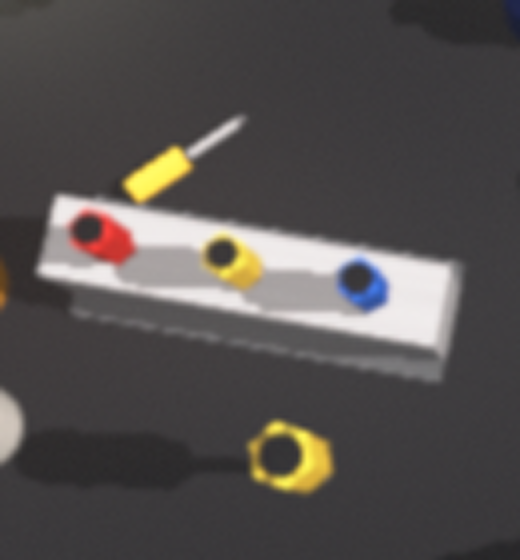

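The candidates are yellow-handled drivers in the scene picture. There is a large one standing alone at (346,183), a medium one in the middle rack hole at (337,214), and a small one on the bench in front at (311,258). I choose the one in the rack at (337,214), and the crop confirms it is standing in the hole. The raised fastener is the one at top (338,205), which casts a shadow.

Run:
```python
from h import *
p=snap("top");s=snap("scene")
print(p["camera_matrix"],s["camera_matrix"])
def blob(im,c,r,thr):
    x,y=map(int,c);g=im[y-r:y+r+1,x-r:x+r+1].astype(float)
    w=np.clip(g.min(2)-thr,0,None); # white: blue channel
    yy,xx=np.mgrid[y-r:y+r+1,x-r:x+r+1]
    return np.array([(w*xx).sum(),(w*yy).sum()])/w.sum()
im=p["pixels"]
print("bg",im[200,290],im[205,338])
cs=[(278,192),(325,175),(290,224),(338,205)]
W=[]
for c,z in zip(cs,[87.5,87.5,87.5,94]):
    b=blob(im,c,4,205); w=ray(p,b,z);W.append(w);print(b.round(2),w.round(1))
W=np.array(W)
L=[(0,1),(1,3),(0,2),(2,3),(0,3),(1,2)]
for i,j in L: print(i,j,np.linalg.norm(W[i,:2]-W[j,:2]).round(1))
d=W[1]-W[0]+W[3]-W[2];print("long yaw",np.degrees(np.arctan2(d[1],d[0])))
d=W[2]-W[0]+W[3]-W[1];print("short yaw",np.degrees(np.arctan2(d[1],d[0])), "centre",W.mean(0))
cv2.imwrite("pics/s1.png",cv2.resize(cv2.cvtColor(s["pixels"],4)[160:230,170:270],None,fx=7,fy=7,interpolation=cv2.INTER_CUBIC))
x=W.copy();print(proj(s,x))
```

```text
[[451.09327354   0.         256.82375846]
 [  0.         451.09327354 190.7645522 ]
 [  0.           0.           1.        ]] [[352.14435903   0.         255.06487731]
 [  0.         352.14435903 195.4359549 ]
 [  0.           0.           1.        ]]
bg [204 203 198] [246 241 230]
[277.34 191.9 ] [581.1 -79.4  87.5]
[324.74 174.99] [ 618.5 -218.2   87.5]
[289.16 223.17] [ 489.9 -103.8   87.5]
[338.21 204.79] [ 528.7 -244.6   94. ]
0 1 143.8
1 3 93.6
0 2 94.4
2 3 146.0
0 3 173.2
1 2 172.2
long yaw -74.74473317908237
short yaw -164.35503902934408 centre [ 554.52940513 -161.50846122   89.125     ]
[[234.85189091 197.96065087]
 [192.25858316 188.50542872]
 [246.54276382 182.86149512]
 [205.39253352 172.81985858]]
```

View pics/s1.png

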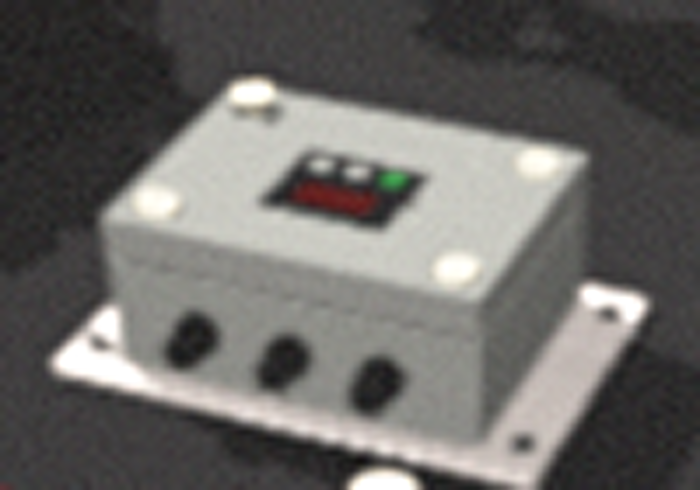

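Run:
```python
from h import *
p=snap("top");s=snap("scene")
for c in[(88,229),(221,252),(358,278)]:
    print(ray(p,(c[0]/4+110-.4,c[1]/4+150-.4),171).round(1))
b=cv2.cvtColor(p["pixels"],4)
cv2.imwrite("pics/d1.png",np.hstack([cv2.resize(b[200:228,152:184],(480,420),interpolation=cv2.INTER_CUBIC),cv2.resize(cv2.cvtColor(s["pixels"],4)[196:252,318:352],(303,500),interpolation=cv2.INTER_CUBIC)[:420]]))
print(proj(s,[[531.5,221.5,17],[531.5,221.5,29],[531.5,221.5,85],[531.5,221.5,171]]))
R=cv2.Rodrigues(ctrl.get_obs()["orientation"])[0];print(R.round(3))
```

```text
[556.5 309.1 171. ]
[533.8 223.1 171. ]
[509.2 135.1 171. ]
[[331.21466305 246.91908272]
 [331.7912871  243.63215539]
 [334.58794139 227.69040035]
 [339.25366768 201.0943832 ]]
[[ 0.326 -0.945  0.   ]
 [-0.945 -0.326 -0.   ]
 [ 0.    -0.    -1.   ]]
```

View pics/d1.png

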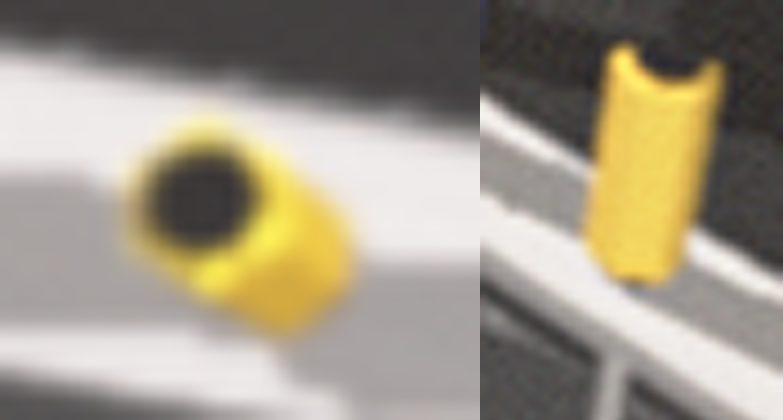

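```bash
cat > hexfit.py <<'E'
from h import *
from scipy.optimize import minimize
def hexpts(x,y,z0,h,yaw,lx=0,ly=0):
    a=yaw+np.radians(30)+np.arange(6)*np.pi/3;r=13/np.cos(np.pi/6)
    P=[]
    for z in(z0,z0+h):
        P.append(np.c_[x+r*np.cos(a)+lx*(z-z0-h/2),y+r*np.sin(a)+ly*(z-z0-h/2),np.full(6,z)])
    return np.vstack(P)
def fit(ims,x,y,z0=95,h=76,pad=8):
    data=[]
    for p in ims:
        im=p["pixels"].astype(int);uv=proj(p,hexpts(x,y,z0,h,0))
        u0,v0=(uv.min(0)-pad).astype(int);u1,v1=(uv.max(0)+pad).astype(int)
        g=im[v0:v1,u0:u1]
        yel=np.clip((g[...,:2].mean(2)-g[...,2]-15)/60.,0,1)
        data.append((p,u0,v0,yel,g))
    return data
def render(p,P,u0,v0,shape,ss=8):
    uv=proj(p,P);q=((uv+0.5-np.array([u0,v0]))*ss)
    m=np.zeros((shape[0]*ss,shape[1]*ss),np.uint8)
    cv2.fillConvexPoly(m,np.round(cv2.convexHull(q.astype(np.float32))).astype(np.int32),255)
    return cv2.resize(m,(shape[1],shape[0]),interpolation=cv2.INTER_AREA)/255.
E
python3 - <<'E'
from hexfit import *
ims=[snap("top"),snap("scene")]
d=fit(ims,533,222.5)
best={}
for p,u0,v0,yel,g in d:
    # cap: dark pixels enclosed: fill holes by closing
    m=(yel*255).astype(np.uint8)
    cn,_=cv2.findContours((m>110).astype(np.uint8),0,2)
    c=max(cn,key=cv2.contourArea); hull=np.zeros_like(m);cv2.fillConvexPoly(hull,cv2.convexHull(c),255)
    er=cv2.erode(hull,np.ones((3,3)));M=np.maximum(m,er)/255.
    res=[]
    for yaw in range(-30,30,3):
        f=lambda v:((cv2.GaussianBlur(render(p,hexpts(v[0],v[1],95,76,np.radians(yaw)),u0,v0,M.shape),(0,0),.6)-M)**2).sum()
        r=minimize(f,[533,222.5],method="Nelder-Mead",options=dict(initial_simplex=[[533,222.5],[536,222.5],[533,225.5]],maxiter=60))
        res.append((r.fun,yaw,*r.x))
    res.sort()
    for r in sorted(res,key=lambda r:r[1]): print(np.round(r,1),end=' ')
    print()
E
```

```text
[  2.6 -30.  533.7 222.8] [  2.6 -27.  533.9 222.9] [  2.8 -24.  533.6 222.8] [  3.  -21.  533.8 222.8] [  3.3 -18.  534.  222.9] [  3.7 -15.  533.7 222.6] [  3.8 -12.  533.7 222.7] [  4.1  -9.  533.7 222.6] [  4.2  -6.  533.8 222.7] [  4.5  -3.  533.8 222.5] [  4.5   0.  533.5 222.4] [  4.6   3.  533.8 222.5] [  4.5   6.  533.8 222.6] [  4.8   9.  533.9 222.9] [  5.   12.  533.9 222.6] [  5.1  15.  533.8 222.6] [  4.8  18.  533.7 222.9] [  4.   21.  533.6 222.8] [  3.2  24.  533.6 222.7] [  2.8  27.  533.6 222.8] 
[ 40.9 -30.  535.8 221.4] [ 43.2 -27.  535.1 221.2] [ 44.3 -24.  534.7 220.7] [ 47.7 -21.  536.2 221.8] [ 50.9 -18.  536.4 221.8] [ 56.3 -15.  534.7 221.1] [ 61.  -12.  534.6 220.7] [ 58.1  -9.  535.3 221.2] [ 53.3  -6.  537.3 221.9] [ 49.3  -3.  535.3 221. ] [ 46.    0.  535.8 221.2] [ 44.    3.  535.6 220.8] [ 41.9   6.  534.6 221. ] [ 40.    9.  536.5 221.4] [ 39.3  12.  534.8 220.9] [ 39.1  15.  535.6 221.4] [ 38.5  18.  535.  221. ] [ 38.8  21.  535.9 221.2] [ 38.7  24.  535.6 221.1] [ 40.   27.  535.  221.1]
```

Run:
```python
from h import *
acc=0
for i in range(6):
    s=snap("scene");acc=acc+s["pixels"].astype(float)
a=cv2.cvtColor((acc/6).astype(np.uint8),4)
cv2.imwrite("pics/bl.png",cv2.resize(a[218:258,290:370],None,fx=9,fy=9,interpolation=cv2.INTER_CUBIC))
```

```text
(no output)
```

View pics/bl.png

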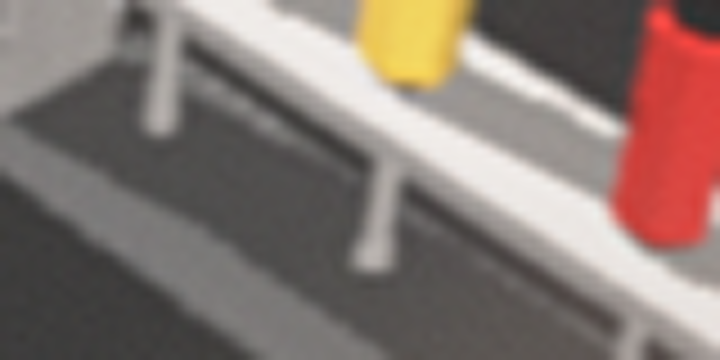

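The blade in the picture, at (331,247), is broad to the camera, so its width lies at about 118° yaw. The hex flats are near 28°, 88° and 148°. I'll grip along 28°, square to the blade.

```bash
cat > st.py <<'E'
from h import *
import sys
o=ctrl.get_obs();R=cv2.Rodrigues(o["orientation"])[0]
print("t",round(o["t"],2),"pos",o["ee_pos"].round(2),"psi",np.degrees(np.arctan2(R[1,0],R[0,0])).round(2),"z",R[:,2].round(4),"F",o["ft_force"].round(2),"M",o["moment"].round(3),"w",o["width"].round(2),"q",o["qpos"].round(2))
if len(sys.argv)>3:
    T=np.array(list(map(float,sys.argv[1:4])));print("tool d",(R.T@(T-o["ee_pos"])).round(2))
    if len(sys.argv)>4:
        d=np.radians(float(sys.argv[4]));Rt=np.array([[np.cos(d),np.sin(d),0],[np.sin(d),-np.cos(d),0],[0,0,-1]])
        print("tool turn deg/rad",cv2.Rodrigues(R.T@Rt)[0].ravel().round(4))
E
python3 -m handwheel '[[[0,0,-0.02],[-15,-13,-6],1],[[0,0,0],[-27,-23.6,-6],1],[[0,0,0],[-27,-23.6,-6],1],[[0,0,0],[-27,-23.6,-6],1],[[0,0,0],[-27,-23.6,-6],1],[[0,0,0],[-27,-23.6,-6],1],[[0,0,0],[-27,-23.6,-6],1],[[0,0,0],[-27,-23.6,-6],1],[[0,0,0],[-27,-23.6,-6],1],[[0,0,0],[-27,-23.6,-6],1]]'; python3 st.py 534.3 222 270 28
```

```text
t: 2.43
ee_pos: [328.2, -263.9, 291.0]
orientation: [2.566, -1.81, 0.004]
ft_force: [1.0, -0.6, -0.0]
width: 87.7Traceback (most recent call last):
  File "st.py", line 4, in <module>
    print("t",round(o["t"],2),"pos",o["ee_pos"].round(2),"psi",np.degrees(np.arctan2(R[1,0],R[0,0])).round(2),"z",R[:,2].round(4),"F",o["ft_force"].round(2),"M",o["moment"].round(3),"w",o["width"].round(2),"q",o["qpos"].round(2))
                                                                                                                                                                                          ^^^^^^^^^^^^^^^^
AttributeError: 'float' object has no attribute 'round'
```

```bash
sed -i 's/o\["width"\].round(2)/round(o["width"],2)/' st.py
cat > plan.py <<'E'
# plan.py x y z psi n : prints suggested per-row tool-axes moves
from h import *
import sys
x,y,z,psi=map(float,sys.argv[1:5]);n=int(sys.argv[5])
o=ctrl.get_obs();R=cv2.Rodrigues(o["orientation"])[0];p=o["ee_pos"].copy()
d=np.radians(psi);Rt=np.array([[np.cos(d),np.sin(d),0],[np.sin(d),-np.cos(d),0],[0,0,-1]])
T=np.array([x,y,z]);dp=(T-p)/n
w=cv2.Rodrigues(R.T@Rt)[0].ravel()/n
print("w",w.round(4),"step",np.linalg.norm(dp).round(1))
for i in range(n):
    print((R.T@dp).round(1)); R=R@cv2.Rodrigues(w)[0]
E
python3 st.py; python3 plan.py 534.3 222 270 28 15
```

```text
t 2.43 pos [ 328.19 -263.94  290.95] psi -70.38 z [ 0.0011 -0.0023 -1.    ] F [ 0.99 -0.63 -0.01] M [-0.02  -0.034  0.046] w 87.72 q [-0.7   0.03  1.99 -0.    1.11  0.52]
w [ 1.000e-04 -1.000e-04 -1.145e-01] step 35.2
[-25.9 -23.8   1.3]
[-23.  -26.6   1.3]
[-19.8 -29.1   1.3]
[-16.4 -31.2   1.4]
[-12.7 -32.8   1.4]
[ -8.9 -34.1   1.4]
[ -4.9 -34.8   1.4]
[ -0.9 -35.2   1.4]
[  3.1 -35.1   1.4]
[  7.1 -34.5   1.4]
[ 11.  -33.4   1.4]
[ 14.7 -32.    1.4]
[ 18.3 -30.1   1.4]
[ 21.6 -27.8   1.4]
[ 24.6 -25.1   1.4]
```

```bash
python3 -m handwheel '[[[0,0,-0.115],[-26,-24,1],1],[[0,0,-0.115],[-23,-26.6,1],1],[[0,0,-0.115],[-20,-29,1],1],[[0,0,-0.115],[-16.4,-31,1],1],[[0,0,-0.115],[-12.7,-33,1],1],[[0,0,-0.115],[-9,-34,1],1],[[0,0,-0.115],[-5,-35,1],1],[[0,0,-0.115],[-1,-35,1],1],[[0,0,-0.115],[3,-35,1],1],[[0,0,-0.115],[7,-34.5,1],1]]'; python3 plan.py 534.3 222 260 28 7
```

```text
t: 3.27
ee_pos: [462.5, 80.4, 285.3]
orientation: [3.135, -0.043, 0.022]
ft_force: [-0.0, -0.3, -1.0]
width: 87.5
w [ 0.0014 -0.0017 -0.0737] step 23.0
[  9.6 -20.5   3.6]
[ 11.1 -19.7   3.6]
[ 12.6 -18.9   3.6]
[ 13.9 -17.9   3.6]
[ 15.2 -16.8   3.6]
[ 16.4 -15.6   3.6]
[ 17.5 -14.4   3.6]
```

```bash
python3 -m handwheel '[[[0,0,-0.074],[9.6,-20.5,3.6],1],[[0,0,-0.074],[11.1,-19.7,3.6],1],[[0,0,-0.074],[12.6,-19,3.6],1],[[0,0,-0.074],[14,-18,3.6],1],[[0,0,-0.074],[15.2,-17,3.6],1],[[0,0,-0.074],[16.4,-15.6,3.6],1],[[0,0,-0.074],[17.5,-14.4,3.6],1],[[0,0,0],[0,0,0],1],[[0,0,0],[0,0,0],1],[[0,0,0],[0,0,0],1]]'; python3 st.py 534.3 222 200 28;  python3 - <<'E'
from h import *
snap("top","pics/t2.png");snap("scene","pics/s2.png")
a=cv2.imread("pics/s2.png")
cv2.imwrite("pics/s2.png",cv2.resize(a[90:270,260:430],None,fx=3,fy=3))
E
```

```text
t: 4.1
ee_pos: [535.6, 239.2, 259.4]
orientation: [3.022, 0.823, 0.024]
ft_force: [0.4, 1.2, 0.4]
width: 87.8
t 4.1 pos [535.64 239.23 259.39] psi 30.47 z [ 0.0172 -0.0049 -0.9998] F [0.44 1.24 0.37] M [-0.015 -0.069  0.024] w 87.8 q [ 0.41  0.33  1.7  -0.01  1.1  -0.12]
tool d [-10.62  13.4   59.44]
tool turn deg/rad [ 0.0127 -0.0126  0.0431]
```

View pics/s2.png

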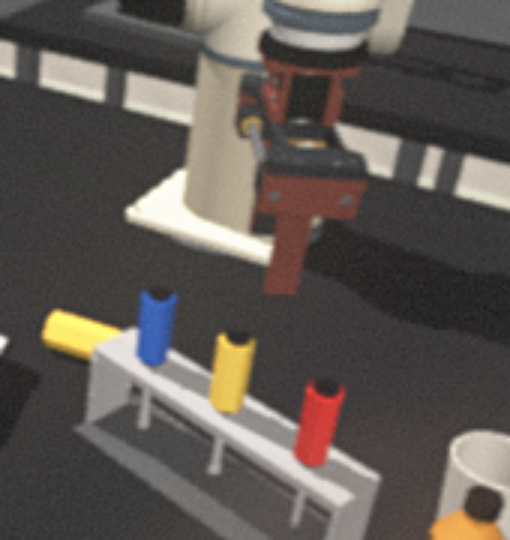

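View pics/t2.png

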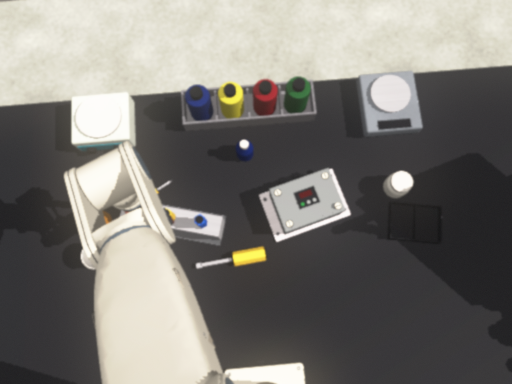

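The picture shows that my transit knocked over the large yellow driver. It was standing at top (183,263) and now lies at top (198–265,257). It isn't one of the judged bystanders, but I'll keep clear of it and report it. Next I align over the rack driver.

```bash
python3 -m handwheel '[[[0.003,-0.003,0.01],[-2.7,3.4,5],1],[[0.003,-0.003,0.01],[-2.7,3.4,5],1],[[0.003,-0.003,0.01],[-2.7,3.4,8],1],[[0.003,-0.003,0.01],[-2.7,3.4,8],1],[[0,0,0],[0,0,8],1],[[0,0,0],[0,0,8],1],[[0,0,0],[0,0,5],1],[[0,0,0],[0,0,2],1],[[0,0,0],[0,0,0],1],[[0,0,0],[0,0,0],1]]'; python3 st.py 534.3 222 124 28;  python3 - <<'E'
from h import *
a=cv2.cvtColor(snap("scene")["pixels"],4)
cv2.imwrite("pics/s3.png",cv2.resize(a[120:270,270:410],None,fx=4,fy=4,interpolation=cv2.INTER_CUBIC))
E
```

```text
t: 5.03
ee_pos: [531.3, 215.4, 205.0]
orientation: [3.051, 0.747, -0.004]
ft_force: [0.4, -0.3, -0.5]
width: 87.8
t 5.03 pos [531.34 215.44 205.04] psi 27.5 z [-2.6e-03 -7.0e-04 -1.0e+00] F [ 0.43 -0.35 -0.53] M [-0.009 -0.121 -0.003] w 87.75 q [ 0.36  0.38  1.76  0.    1.   -0.12]
tool d [ 5.87 -4.41 81.03]
tool turn deg/rad [-0.0006  0.0026 -0.0087]
```

View pics/s3.png

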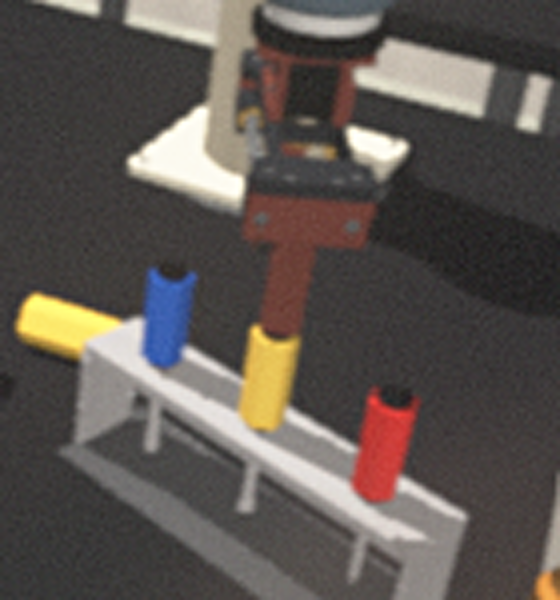

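```bash
python3 -m handwheel '[[[0,0,-0.003],[1.5,-1.2,4],1],[[0,0,-0.003],[1.5,-1.2,8],1],[[0,0,-0.002],[1.2,-1,10],1],[[0,0,0],[0.8,-0.6,12],1],[[0,0,0],[0.3,0,12],1],[[0,0,0],[0,0,12],1],[[0,0,0],[0,0,10],1],[[0,0,0],[0,0,6],1],[[0,0,0],[0,0,3],1],[[0,0,0],[0,0,0],1]]'; python3 st.py 534.3 222 124 28
```

```text
t: 5.92
ee_pos: [534.2, 223.4, 119.5]
orientation: [-3.047, -0.763, 0.003]
ft_force: [-0.3, 0.1, 0.0]
width: 87.8
t 5.92 pos [534.24 223.42 119.55] psi 28.12 z [-2.2e-03 -5.0e-04 -1.0e+00] F [-0.26  0.06  0.04] M [-0.004 -0.094  0.014] w 87.84 q [ 0.38  0.51  1.8   0.    0.83 -0.12]
tool d [-0.63  1.28 -4.45]
tool turn deg/rad [-0.0006  0.0021  0.0021]
```

```bash
python3 -m handwheel '[[[0,0,0],[-0.3,0.6,-2],1],[[0,0,0],[0,0,0],0.5],[[0,0,0],[0,0,0],0.3],[[0,0,0],[0,0,0],0.2],[[0,0,0],[0,0,0],0],[[0,0,0],[0,0,0],0],[[0,0,0],[0,0,0],0],[[0,0,0],[0,0,0],0],[[0,0,0],[0,0,0],0],[[0,0,0],[0,0,0],0]]'; python3 st.py 534.3 222 124 28;  python3 - <<'E'
from h import *
a=cv2.cvtColor(snap("scene")["pixels"],4)
cv2.imwrite("pics/s4.png",cv2.resize(a[140:270,270:410],None,fx=4,fy=4,interpolation=cv2.INTER_CUBIC))
E
```

```text
t: 6.75
ee_pos: [536.0, 223.2, 124.5]
orientation: [-3.047, -0.763, -0.004]
ft_force: [-1.6, -0.7, 0.2]
width: 31.2
t 6.75 pos [535.96 223.2  124.53] psi 28.11 z [ 0.0023  0.0012 -1.    ] F [-1.58 -0.7   0.19] M [-0.163  0.089  0.058] w 31.24 q [ 0.37  0.5   1.8   0.    0.84 -0.12]
tool d [-2.03  0.28  0.52]
tool turn deg/rad [ 0.     -0.0026  0.0019]
```

View pics/s4.png

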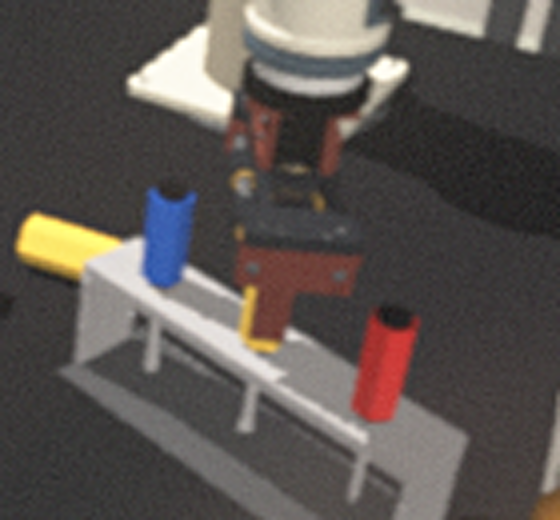

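```bash
python3 -m handwheel '[[[0,0,0],[0,0,0],0],[[0,0,0],[0,0,0],0],[[0,0,0],[0,0,0],0],[[0,0,0],[0,0,0],0],[[0,0,0],[0,0,0],0],[[0,0,0],[0,0,0],0],[[0,0,0],[0,0,0],0],[[0,0,0],[0,0,0],0],[[0,0,0],[0,0,0],0],[[0,0,0],[0,0,0],0]]'; python3 st.py
```

```text
t: 7.63
ee_pos: [534.9, 222.8, 124.2]
orientation: [-3.047, -0.763, -0.0]
ft_force: [-1.1, -1.4, 0.6]
width: 25.5
t 7.63 pos [534.95 222.77 124.19] psi 28.11 z [ 1.e-04  3.e-04 -1.e+00] F [-1.09 -1.36  0.63] M [-0.098  0.086 -0.032] w 25.5 q [ 0.37  0.5   1.8   0.    0.84 -0.12]
```

```bash
python3 -m handwheel '[[[0,0,0],[0,0,-3],0],[[0,0,0],[0,0,-6],0],[[0,0,0],[0,0,-12],0],[[0,0,0],[0,0,-18],0],[[0,0,0],[0,0,-20],0],[[0,0,0],[0,0,-20],0],[[0,0,0],[0,0,-20],0],[[0,0,0],[0,0,-14],0],[[0,0,0],[0,0,-8],0],[[0,0,0],[0,0,-2],0]]'; python3 st.py;  python3 - <<'E'
from h import *
acc=0
for i in range(4):
    s=snap("scene");acc=acc+s["pixels"].astype(float)
a=cv2.cvtColor((acc/4).astype(np.uint8),4)
cv2.imwrite("pics/s5.png",cv2.resize(a[110:260,270:410],None,fx=4,fy=4,interpolation=cv2.INTER_CUBIC))
print(proj(s,[[534.95,222.77,ctrl.get_obs()["ee_pos"][2]-107.2]]))
for q in("flat_driver_mid","flat_tip"):
    for r in ctrl.spot_point(s,q)[:2]: w=toW(s,r["position"]);print(q,round(r["score"],2),w.round(1),proj(s,w).round(1))
E
```

```text
t: 8.47
ee_pos: [535.7, 223.2, 259.2]
orientation: [-3.046, -0.763, -0.007]
ft_force: [0.6, -0.8, -1.6]
width: 25.7
t 8.47 pos [535.73 223.22 259.15] psi 28.11 z [ 0.0042  0.0022 -1.    ] F [ 0.57 -0.82 -1.58] M [ 0.009 -0.155  0.056] w 25.66 q [ 0.37  0.32  1.71  0.    1.1  -0.12]
[[337.88655232 209.08070221]]
flat_driver_mid 0.65 [532.6 222.4 262.7] [[345.  169.8]]
flat_driver_mid 0.65 [416.9  19.   13.5] [[289.7 204.6]]
flat_tip 0.75 [661.  228.2   7.8] [[311.1 278.1]]
flat_tip 0.68 [533.7 224.7 148.9] [[338.8 209. ]]
```

View pics/s5.png

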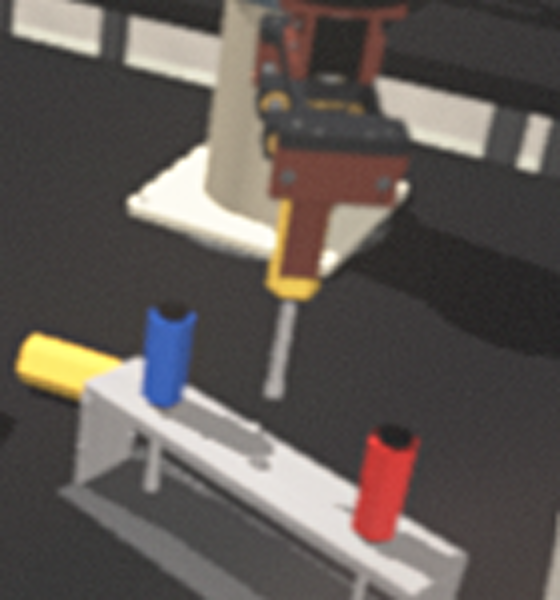

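```bash
python3 plan.py 528.4 -243.7 255 15.4 14
```

```text
w [-0.      0.0001  0.0158] step 33.3
[-16.1  29.2   0. ]
[-15.6  29.4   0. ]
[-15.1  29.7   0. ]
[-14.7  29.9   0. ]
[-14.2  30.1   0. ]
[-13.7  30.4   0. ]
[-13.2  30.6   0. ]
[-12.7  30.8   0. ]
[-12.2  31.    0. ]
[-11.7  31.2   0. ]
[-11.3  31.4   0. ]
[-10.8  31.5   0. ]
[-10.3  31.7   0. ]
[-9.7 31.9  0. ]
```

```bash
python3 -m handwheel '[[[0,0,0.016],[-8,14,0],0],[[0,0,0.016],[-15,29,0],0],[[0,0,0.016],[-15,30,0],0],[[0,0,0.016],[-14.7,30,0],0],[[0,0,0.016],[-14.2,30,0],0],[[0,0,0.016],[-13.7,30,0],0],[[0,0,0.016],[-13.2,30.5,0],0],[[0,0,0.016],[-12.7,31,0],0],[[0,0,0.016],[-12.2,31,0],0],[[0,0,0.016],[-11.7,31,0],0]]'; python3 plan.py 528.4 -243.7 250 15.4 4;python3 st.py
```

```text
t: 9.6
ee_pos: [525.5, -99.3, 245.1]
orientation: [-3.094, -0.522, 0.027]
ft_force: [0.1, 1.2, -0.8]
width: 25.9
w [-0.0015  0.0042  0.0164] step 36.1
[-11.2  34.3  -1.3]
[-10.6  34.5  -1.2]
[-10.   34.7  -1.2]
[-9.5 34.8 -1.2]
t 9.6 pos [525.49 -99.3  245.13] psi 19.15 z [-1.770e-02  6.000e-04 -9.998e-01] F [ 0.07  1.22 -0.76] M [-0.019 -0.144  0.011] w 25.92 q [-0.21  0.28  1.81 -0.    1.07 -0.54]
```

```bash
python3 -m handwheel '[[[0,0.003,0.016],[-8,28,-1],0],[[0,0.003,0.016],[-7,24,-1],0],[[0,0.003,0.016],[-6,22,-1],0],[[0,0.003,0.012],[-5,18,0],0],[[0,0,0],[-4,14,0],0],[[0,0,0],[-3,9,0],0],[[0,0,0],[-1.5,6,0],0],[[0,0,0],[-0.5,2,0],0],[[0,0,0],[0,0,0],0],[[0,0,0],[0,0,0],0]]'; python3 st.py 528.4 -243.7 230 15.4
```

```text
t: 10.43
ee_pos: [523.3, -238.6, 238.9]
orientation: [-3.103, -0.41, 0.029]
ft_force: [-0.3, 0.8, -0.8]
width: 26.1
t 10.43 pos [ 523.26 -238.65  238.86] psi 15.06 z [-0.0198  0.0092 -0.9998] F [-0.33  0.82 -0.77] M [-0.057 -0.126  0.025] w 26.09 q [-0.45  0.35  1.72 -0.    1.09 -0.71]
tool d [3.8  6.34 8.71]
tool turn deg/rad [-0.0141  0.0167 -0.0061]
```

```bash
python3 -m handwheel '[[[-0.005,0.006,-0.002],[1,1.6,2],0],[[-0.005,0.006,-0.002],[1,1.6,3],0],[[-0.004,0.005,-0.002],[1,1.4,4],0],[[0,0,0],[0.5,1,4],0],[[0,0,0],[0.2,0.5,3],0],[[0,0,0],[0,0,2],0],[[0,0,0],[0,0,1],0],[[0,0,0],[0,0,0],0],[[0,0,0],[0,0,0],0],[[0,0,0],[0,0,0],0]]'; python3 st.py 528.4 -243.7 211 15.4
python3 - <<'E'
from h import *
for n,(x0,x1,y0,y1) in dict(scene=(170,250,120,200),top=(290,380,170,250)).items():
    acc=0
    for i in range(3):
        s=snap(n);acc=acc+s["pixels"].astype(float)
    a=cv2.cvtColor((acc/3).astype(np.uint8),4)
    cv2.imwrite(f"pics/{n}6.png",cv2.resize(a[y0:y1,x0:x1],None,fx=7,fy=7,interpolation=cv2.INTER_CUBIC))
    o=ctrl.get_obs();R=cv2.Rodrigues(o["orientation"])[0]
    print(n,proj(s,[o["ee_pos"]+R[:,2]*107.2,o["ee_pos"]+R[:,2]*29,[528.4,-243.7,94]]))
    for q in("flat_tip","screw_top"):
        for r in ctrl.spot_point(s,q)[:2]: w=toW(s,r["position"]);print(q,round(r["score"],2),w.round(1),proj(s,w).round(1))
E
```

```text
t: 11.27
ee_pos: [529.2, -240.5, 217.4]
orientation: [3.112, 0.429, 0.003]
ft_force: [0.4, 0.1, -0.6]
width: 26.1
t 11.27 pos [ 529.2  -240.49  217.4 ] psi 15.68 z [ 1.7e-03  2.0e-04 -1.0e+00] F [ 0.36  0.14 -0.6 ] M [ 0.008 -0.058  0.014] w 26.1 q [-0.45  0.37  1.74  0.    1.03 -0.72]
tool d [-1.65  2.87  6.39]
tool turn deg/rad [ 0.0003 -0.0017  0.0049]
scene [[205.84774552 168.92538224]
 [204.36070331 147.12004096]
 [205.65059145 172.86253271]]
flat_tip 0.69 [ 528.6 -241.2  109.7] [[205.9 168.9]]
flat_tip 0.69 [662.  229.2   8. ] [[311.3 278.5]]
screw_top 0.64 [558.3 310.  129.4] [[365.9 232.3]]
top [[337.72877172 203.60736803]
 [342.97466951 198.16530239]
 [337.90846529 204.92412303]]
flat_tip 0.84 [399.  172.7  20.3] [[194.9 265.8]]
flat_tip 0.73 [560.1 310.9  95.1] [[138.4 210.4]]
```

View pics/scene6.png

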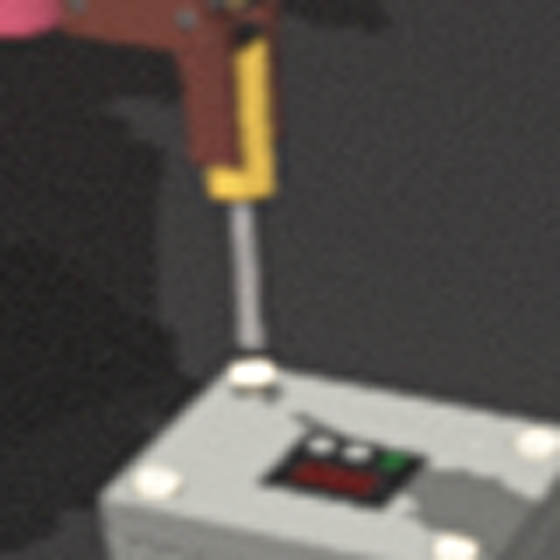

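View pics/top6.png

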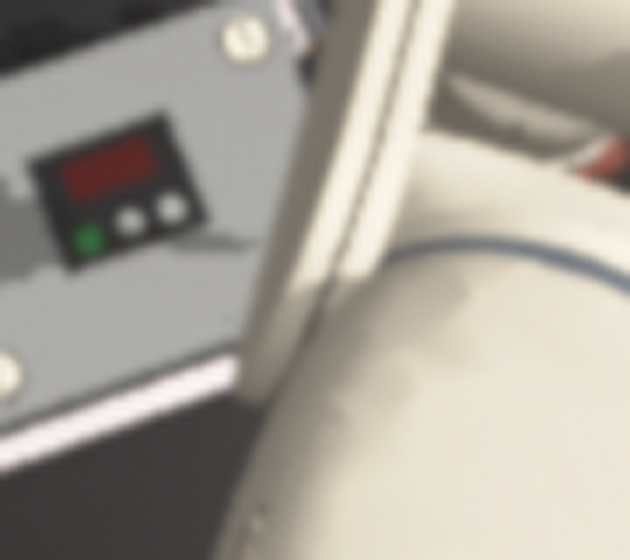

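```bash
python3 -m handwheel '[[[0,0,0.002],[-0.4,0.7,1],0],[[0,0,0.002],[-0.4,0.7,2],0],[[0,0,0],[-0.4,0.7,2],0],[[0,0,0],[-0.2,0.4,2],0],[[0,0,0],[0,0.2,2],0],[[0,0,0],[0,0,1],0],[[0,0,0],[0,0,1],0],[[0,0,0],[0,0,0],0],[[0,0,0],[0,0,0],0],[[0,0,0],[0,0,0],0]]'; python3 st.py 528.4 -243.7 201.2 15.4
```

```text
t: 12.6
ee_pos: [528.3, -243.8, 204.7]
orientation: [-3.113, -0.421, -0.002]
ft_force: [0.2, -0.3, -1.0]
width: 25.9
t 12.6 pos [ 528.28 -243.75  204.74] psi 15.42 z [ 1.1e-03  5.0e-04 -1.0e+00] F [ 0.2  -0.33 -0.99] M [-0.012 -0.09   0.033] w 25.89 q [-0.45  0.39  1.75  0.    1.   -0.72]
tool d [ 0.13 -0.02  3.54]
tool turn deg/rad [-0.0002 -0.0011  0.0003]
```

```bash
python3 -m handwheel '[[[0,0,0],[0,0,0.5],0],[[0,0,0],[0,0,0.5],0],[[0,0,0],[0,0,0.5],0],[[0,0,0],[0,0,0.4],0],[[0,0,0],[0,0,0.4],0],[[0,0,0],[0,0,0.4],0],[[0,0,0],[0,0,0.4],0],[[0,0,0],[0,0,0.4],0],[[0,0,0],[0,0,0.4],0],[[0,0,0],[0,0,0.4],0]]'; python3 st.py 528.4 -243.7 201.2 15.4
```

```text
t: 13.43
ee_pos: [528.7, -243.9, 200.9]
orientation: [3.113, 0.422, 0.003]
ft_force: [-1.5, 0.3, 3.5]
width: 25.9
t 13.43 pos [ 528.68 -243.87  200.88] psi 15.43 z [ 0.0021  0.     -1.    ] F [-1.48  0.26  3.54] M [0.133 0.23  0.036] w 25.88 q [-0.45  0.4   1.75  0.    0.99 -0.72]
tool d [-0.23 -0.24 -0.32]
tool turn deg/rad [ 0.0005 -0.002   0.0005]
```

```bash
python3 -m handwheel '[[[0,0,0],[0.3,0,0.3],0],[[0,0,0],[0.3,0,0.3],0],[[0,0,0],[0.3,0,0.3],0],[[0,0,0],[0.3,0,0.3],0],[[0,0,0],[0.3,0,0.3],0],[[0,0,0],[0.3,0,0.3],0],[[0,0,0],[0.3,0,0.3],0],[[0,0,0],[0.3,0,0.3],0],[[0,0,0],[0.3,0,0.3],0],[[0,0,0],[0.3,0,0.3],0]]'; python3 st.py 528.4 -243.7 201.2 15.4
```

```text
t: 14.27
ee_pos: [529.4, -243.7, 200.6]
orientation: [3.112, 0.423, -0.005]
ft_force: [-2.6, 0.4, 5.9]
width: 25.8
t 14.27 pos [ 529.44 -243.71  200.63] psi 15.48 z [-0.0027 -0.0013 -1.    ] F [-2.57  0.44  5.93] M [0.041 0.785 0.012] w 25.83 q [-0.45  0.4   1.75 -0.    1.   -0.72]
tool d [-1.   -0.29 -0.57]
tool turn deg/rad [0.0005 0.003  0.0014]
```

```bash
python3 -m handwheel '[[[0,0,0],[0.5,0,0.05],0],[[0,0,0],[0.5,0,0.1],0],[[0,0,0],[0.5,0,0.1],0],[[0,0,0],[0.5,0,0.15],0],[[0,0,0],[0.5,0,0.15],0],[[0,0,0],[0.5,0,0.15],0],[[0,0,0],[0.5,0,0.15],0],[[0,0,0],[0.5,0,0.15],0],[[0,0,0],[0.5,0,0.15],0],[[0,0,0],[0.5,0,0.15],0]]'; python3 st.py 528.4 -243.7 201.2 15.4
```

```text
t: 15.1
ee_pos: [530.5, -243.5, 200.5]
orientation: [3.111, 0.425, -0.019]
ft_force: [-4.1, -0.3, 6.7]
width: 25.8
t 15.1 pos [ 530.55 -243.46  200.52] psi 15.55 z [-0.0117 -0.0031 -0.9999] F [-4.12 -0.28  6.66] M [-0.194  1.09   0.003] w 25.85 q [-0.45  0.4   1.74 -0.01  1.01 -0.71]
tool d [-2.14 -0.34 -0.65]
tool turn deg/rad [-0.0002  0.0121  0.0026]
```

```bash
python3 -m handwheel '[[[0,0,0],[-0.3,0,-0.6],0],[[0,0.004,0],[-0.5,0,-0.5],0],[[0,0.004,0],[-0.4,0,-0.3],0],[[0,0.004,0],[-0.4,0,0],0],[[0,0,0],[-0.3,0,0],0],[[0,0,0],[0,0,0],0],[[0,0,0],[0,0,0.3],0],[[0,0,0],[0,0,0.4],0],[[0,0,0],[0,0,0.4],0],[[0,0,0],[0,0,0.4],0]]'; python3 st.py 528.4 -243.7 201.2 15.4
python3 - <<'E'
from h import *
acc=0
for i in range(2):
    s=snap("scene");acc=acc+s["pixels"].astype(float)
a=cv2.cvtColor((acc/2).astype(np.uint8),4)
cv2.imwrite("pics/s7.png",cv2.resize(a[140:190,180:235],None,fx=11,fy=11,interpolation=cv2.INTER_CUBIC))
E
```

```text
t: 15.93
ee_pos: [530.2, -243.8, 200.7]
orientation: [-3.113, -0.424, -0.007]
ft_force: [-2.1, 1.2, 5.8]
width: 26.0
t 15.93 pos [ 530.17 -243.79  200.68] psi 15.52 z [ 4.6e-03  8.0e-04 -1.0e+00] F [-2.1   1.15  5.76] M [ 0.192  0.414 -0.022] w 25.99 q [-0.45  0.4   1.75  0.    0.99 -0.73]
tool d [-1.68 -0.56 -0.52]
tool turn deg/rad [ 0.0005 -0.0046  0.0021]
```

View pics/s7.png

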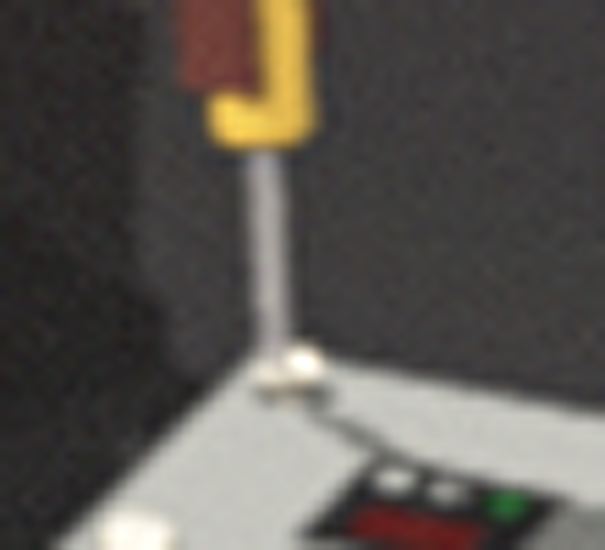

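Run:
```python
from h import *
s=snap("scene")
b=np.array([528.4,-243.7,94]);p0=proj(s,[b])[0]
u=np.array([np.cos(np.radians(15.4)),np.sin(np.radians(15.4)),0]);v=np.array([u[1],-u[0],0])
print(p0,"tool x/mm",proj(s,[b+u])[0]-p0,"tool y/mm",proj(s,[b+v])[0]-p0,"z",proj(s,[b+[0,0,1]])[0]-p0)
o=ctrl.get_obs();R=cv2.Rodrigues(o["orientation"])[0]
for L in(107.2,95,29): print(L,proj(s,[o["ee_pos"]+R[:,2]*L]), ((proj(s,[o["ee_pos"]+R[:,2]*L])[0]-[180,140]+.5)*11-.5).round(0))
print(((p0-[180,140]+.5)*11).round(0))
```

```text
[205.65059145 172.86253271] tool x/mm [-0.13758647  0.13838473] tool y/mm [-0.27188364 -0.05487179] z [-0.01861521 -0.26402877]
107.2 [[205.18565378 173.2635641 ]] [282. 371.]
95 [[204.96411593 170.01665848]] [280. 335.]
29 [[203.7203171  151.78727914]] [266. 135.]
[288. 367.]
```

```bash
cat > shaft.py <<'E'
from h import *
def shaft():
    acc=0;N=3
    for i in range(N):
        s=snap("scene");acc=acc+s["pixels"].astype(float)
    g=(acc/N).mean(2)
    o=ctrl.get_obs();R=cv2.Rodrigues(o["orientation"])[0]
    rows=[];
    for L in np.arange(40,100,4):
        uv=proj(s,[o["ee_pos"]+R[:,2]*L])[0];r=int(round(uv[1]));c=int(round(uv[0]))
        seg=g[r,c-8:c+9];bg=np.median(np.r_[seg[:4],seg[-4:]]);w=np.clip(seg-bg-15,0,None)
        x=(w*np.arange(c-8,c+9)).sum()/w.sum()
        # predicted col at row r
        uv2=proj(s,[o["ee_pos"]+R[:,2]*(L+1)])[0]; pc=uv[0]+(r-uv[1])*(uv2[0]-uv[0])/(uv2[1]-uv[1])
        rows.append((L,x-pc,w.sum()))
    rows=np.array(rows);print(rows.round(2))
    m=rows[:,0]<94;f=np.polyfit(rows[m,0],rows[m,1],1);print("fit dev px at L=29,107:",np.polyval(f,[29,107.2]))
    return (acc/N).astype(np.uint8),s
if __name__=="__main__": shaft()
E
python3 shaft.py
```

```text
[[ 40.    -0.47 213.89]
 [ 44.    -0.48 222.89]
 [ 48.    -0.38 222.33]
 [ 52.    -0.4  229.22]
 [ 56.    -0.43 227.22]
 [ 60.    -0.51 221.11]
 [ 64.    -0.53 219.11]
 [ 68.    -0.55 209.72]
 [ 72.    -0.49 219.22]
 [ 76.    -0.54 215.89]
 [ 80.    -0.56 226.94]
 [ 84.    -0.61 229.5 ]
 [ 88.    -0.56 202.33]
 [ 92.    -0.5  199.33]
 [ 96.    -0.5  214.33]]
fit dev px at L=29,107: [-0.39731346 -0.61607641]
```

Run:
```python
from h import *
a=cv2.imread("pics/scene0.png").astype(float)
print(a[168:179,198:214].min(2).astype(int))
for thr in(205,212,220):
    w=np.clip(a[170:177,199:213].min(2)-thr,0,None);yy,xx=np.mgrid[170:177,199:213]
    print(thr,(w*xx).sum()/w.sum(),(w*yy).sum()/w.sum())
```

```text
[[ 58  62  61  63  67  61  61  63  65  63  63  58  64  59  65  65]
 [ 67  58  66  54  65  60  65  61  58  63  64  55  66  63  60  63]
 [ 63  66  66  59  64  55  61  62  61  65  58  60  59  61  64  65]
 [ 67  63  64  55  72 112 132 149 167 157 117  73  58  63  62  61]
 [ 66  64  59  74 120 196 242 251 255 253 209 133  96  83  73  69]
 [ 57  58  73 109 170 240 255 255 255 253 240 186 162 150 128 116]
 [ 51  66 112 154 184 212 228 230 230 216 186 177 186 193 189 184]
 [ 58 104 158 185 179 157 140 144 144 128 109 131 170 195 198 199]
 [107 155 189 200 191 167 144 147 158 136 118 134 164 194 195 193]
 [161 187 201 197 197 191 188 188 191 170 148 160 188 198 197 194]
 [190 196 197 198 195 195 196 198 198 193 188 193 196 195 194 194]]
205 205.4816176470588 172.82720588235293
212 205.49425287356323 172.77701149425286
220 205.51070336391436 172.71559633027522
```

```bash
python3 -m handwheel '[[[0,0,0],[0,0,-1],0],[[0,-0.002,0],[-0.3,-0.2,-0.7],0],[[0,-0.002,0],[-0.4,-0.5,0],0],[[0,0,0],[-0.4,-0.5,0],0],[[0,0,0],[-0.4,-0.5,0],0],[[0,0,0],[-0.3,-0.4,0],0],[[0,0,0],[0,-0.2,0],0],[[0,0,0],[0,0,0],0],[[0,0,0],[0,0,0],0],[[0,0,0],[0,0,0],0]]'; python3 st.py 528.4 -243.7 201.2 15.4; python3 shaft.py | tail -1
```

```text
t: 17.07
ee_pos: [527.5, -241.7, 201.2]
orientation: [3.113, 0.424, -0.0]
ft_force: [0.6, 1.2, -0.4]
width: 25.8
t 17.07 pos [ 527.49 -241.67  201.17] psi 15.53 z [-1.e-04 -2.e-04 -1.e+00] F [ 0.62  1.16 -0.37] M [ 0.009 -0.03   0.014] w 25.81 q [-0.45  0.39  1.75 -0.    0.99 -0.72]
tool d [ 0.34  2.2  -0.02]
tool turn deg/rad [0.0002 0.0002 0.0023]
fit dev px at L=29,107: [-0.41473673 -0.6127139 ]
```

```bash
python3 -m handwheel '[[[0,0,0],[0.2,0.2,0.3],0],[[0,0,0],[0.2,0.2,0.3],0],[[0,0,0],[0.2,0.1,0.2],0],[[0,0,0],[0.3,0,0.15],0],[[0,0,0],[0.3,0,0.15],0],[[0,0,0],[0.3,0,0.15],0],[[0,0,0],[0.3,0,0.15],0],[[0,0,0],[0.3,0,0.15],0],[[0,0,0],[0.3,0,0.15],0],[[0,0,0],[0.3,0,0.15],0]]'; python3 st.py 528.4 -243.7 201.2 15.4
```

```text
t: 18.05
ee_pos: [528.4, -241.7, 200.7]
orientation: [-3.112, -0.425, 0.007]
ft_force: [-2.9, 0.5, 4.6]
width: 25.8
t 18.05 pos [ 528.45 -241.68  200.66] psi 15.56 z [-4.5e-03 -5.0e-04 -1.0e+00] F [-2.88  0.51  4.61] M [-0.075  0.933 -0.023] w 25.81 q [-0.45  0.4   1.75 -0.    1.   -0.72]
tool d [-0.59  1.93 -0.54]
tool turn deg/rad [-0.0008  0.0045  0.0029]
```

Run:
```python
from h import *
acc=0
for i in range(6):
    s=snap("scene");acc=acc+s["pixels"].astype(float)
a=cv2.cvtColor((acc/6).astype(np.uint8),4)
b=cv2.imread("pics/scene0.png")
f=lambda q:cv2.resize(q[155:183,193:219],None,fx=15,fy=15,interpolation=cv2.INTER_CUBIC)
cv2.imwrite("pics/s8.png",np.hstack([f(a),f(b)]))
o=ctrl.get_obs();R=cv2.Rodrigues(o["orientation"])[0]
print((proj(s,[o["ee_pos"]+R[:,2]*107.2])[0]-[193,155]+.5)*15, (proj(s,[[528.4,-243.7,94]])[0]-[193,155]+.5)*15)
```

```text
[205.49244071 279.33337609] [197.25887173 275.43799065]
```

View pics/s8.png

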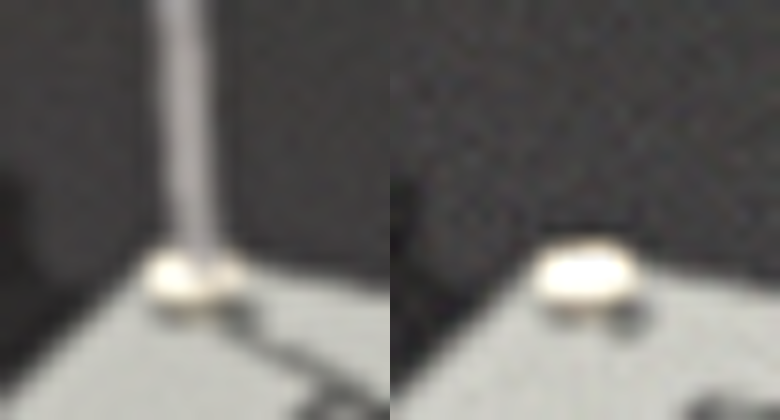

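```bash
python3 -m handwheel '[[[0,0,0],[-0.2,0,-0.8],0],[[0,0.002,0],[-0.1,0.2,-0.6],0],[[0,0.002,0],[0,0.5,0],0],[[0,0,0],[0,0.5,0],0],[[0,0,0],[0,0.5,0],0],[[0,0,0],[0,0.3,0],0],[[0,0,0],[0,0,0],0],[[0,0,0],[0,0,0.2],0],[[0,0,0],[0,0,0.3],0],[[0,0,0],[0,0,0.3],0]]'; python3 st.py 528.4 -243.7 201.2 15.4
```

```text
t: 19.18
ee_pos: [530.1, -243.5, 200.9]
orientation: [-3.112, -0.424, -0.004]
ft_force: [-0.8, 0.7, 4.6]
width: 25.9
t 19.18 pos [ 530.13 -243.52  200.86] psi 15.53 z [ 0.0025  0.0014 -1.    ] F [-0.77  0.68  4.61] M [0.212 0.339 0.058] w 25.87 q [-0.45  0.4   1.75  0.    0.99 -0.72]
tool d [-1.72 -0.29 -0.34]
tool turn deg/rad [-0.0007 -0.0028  0.0023]
```

```bash
python3 -m handwheel '[[[0,0,0],[-0.5,0,-0.05],0],[[0,0,0],[-0.5,0,0],0],[[0,0,0],[-0.5,0,0.05],0],[[0,0,0],[-0.5,0,0.05],0],[[0,0,0],[-0.5,0,0.05],0],[[0,0,0],[-0.5,0,0.05],0],[[0,0,0],[-0.5,0,0.05],0],[[0,0,0],[-0.5,0,0.1],0],[[0,0,0],[-0.5,0,0.1],0],[[0,0,0],[-0.5,0,0.1],0]]'; python3 st.py 528.4 -243.7 201.2 15.4
```

```text
t: 20.02
ee_pos: [527.4, -245.2, 201.0]
orientation: [3.112, 0.424, 0.013]
ft_force: [1.6, 1.2, 1.5]
width: 25.6
t 20.02 pos [ 527.37 -245.18  201.03] psi 15.51 z [ 8.6e-03  4.0e-04 -1.0e+00] F [1.6  1.18 1.54] M [ 0.236 -0.411 -0.001] w 25.65 q [-0.46  0.39  1.76  0.01  0.98 -0.73]
tool d [ 1.39 -1.15 -0.16]
tool turn deg/rad [ 0.0019 -0.0084  0.0019]
```

```bash
python3 -m handwheel '[[[0,0,0],[-0.2,-0.3,0.1],0],[[0,0,0],[-0.3,-0.3,0.1],0],[[0,0,0],[-0.4,-0.2,0.1],0],[[0,0,0],[-0.4,-0.1,0.1],0],[[0,0,0],[-0.4,0,0.1],0],[[0,0,0],[-0.4,0,0.1],0],[[0,0,0],[-0.4,0,0.1],0],[[0,0,0],[-0.4,0,0.1],0],[[0,0,0],[-0.4,0,0.1],0],[[0,0,0],[-0.4,0,0.1],0]]'; python3 st.py 528.4 -243.7 201.2 15.4
```

```text
t: 20.85
ee_pos: [524.3, -245.5, 200.0]
orientation: [3.111, 0.423, 0.018]
ft_force: [2.8, 2.0, 0.1]
width: 25.6
t 20.85 pos [ 524.3  -245.47  200.05] psi 15.48 z [ 1.130e-02  1.000e-04 -9.999e-01] F [2.77 1.95 0.1 ] M [ 0.346 -0.806 -0.008] w 25.61 q [-0.46  0.39  1.76  0.01  0.98 -0.73]
tool d [ 4.44 -0.61 -1.11]
tool turn deg/rad [ 0.0029 -0.0109  0.0014]
```

```bash
python3 -m handwheel '[[[0,0,0],[0.3,0,0.2],0],[[0,0.002,0],[0.3,0,0.3],0],[[0,0.002,0],[0.2,0,0.3],0],[[0,0.002,0],[0.1,0,0.3],0],[[0,0,0],[0,0,0.3],0],[[0,0,0],[0,0,0.3],0],[[0,0,0],[0,0,0.3],0],[[0,0,0],[0,0,0.3],0],[[0,0,0],[0,0,0.3],0],[[0,0,0],[0,0,0.3],0]]'; python3 st.py 528.4 -243.7 201.2 15.4
python3 - <<'E'
from h import *
acc=0
for i in range(4):
    s=snap("scene");acc=acc+s["pixels"].astype(float)
a=cv2.cvtColor((acc/4).astype(np.uint8),4)
f=lambda q:cv2.resize(q[145:185,190:230],None,fx=13,fy=13,interpolation=cv2.INTER_CUBIC)
cv2.imwrite("pics/s9.png",f(a))
E
```

```text
t: 21.68
ee_pos: [524.4, -245.5, 196.9]
orientation: [3.112, 0.424, 0.025]
ft_force: [-1.2, 1.3, 4.5]
width: 25.7
t 21.68 pos [ 524.38 -245.5   196.89] psi 15.51 z [ 0.0157  0.0015 -0.9999] F [-1.2   1.26  4.51] M [ 0.222 -0.205  0.002] w 25.71 q [-0.46  0.39  1.77  0.01  0.97 -0.74]
tool d [ 4.42 -0.64 -4.25]
tool turn deg/rad [ 0.0027 -0.0155  0.0018]
```

View pics/s9.png

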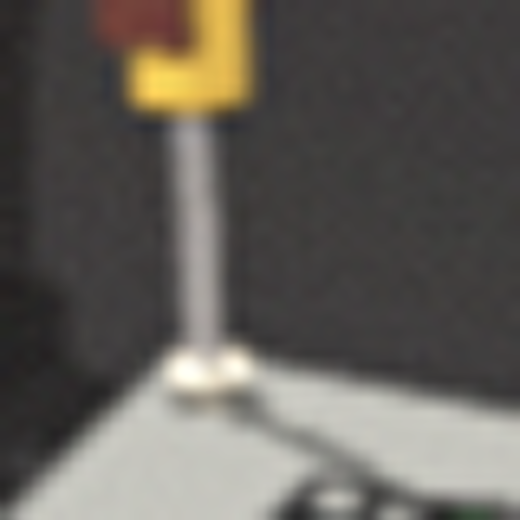

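```bash
python3 -m handwheel '[[[0,-0.004,0],[0.4,0,0.3],0],[[0,-0.004,0],[0.4,0,0.3],0],[[0.002,-0.004,0],[0.4,0,0.3],0],[[0,-0.003,0],[0.4,0,0.3],0],[[0,0,0],[0,0,0.3],0],[[0,0,0],[0,0,0.4],0],[[0,0,0],[0,0,0.4],0],[[0,0,0],[0,0,0.4],0],[[0,0,0],[0,0,0.4],0],[[0,0,0],[0,0,0.4],0]]'; python3 st.py 526 -245.3 196.9 15.4
```

```text
t: 22.72
ee_pos: [526.3, -245.1, 196.1]
orientation: [3.111, 0.425, -0.004]
ft_force: [-0.6, 1.4, 7.2]
width: 25.8
t 22.72 pos [ 526.33 -245.12  196.09] psi 15.54 z [-0.0023 -0.0023 -1.    ] F [-0.56  1.43  7.24] M [0.304 0.032 0.025] w 25.77 q [-0.45  0.4   1.76 -0.    0.99 -0.72]
tool d [-0.37  0.09 -0.81]
tool turn deg/rad [0.0016 0.0028 0.0025]
```

```bash
python3 -m handwheel '[[[0,0,0],[0,0,0.5],0],[[0,0,0],[0,0,0.5],0],[[0,0,0],[0,0,0.5],0],[[0,0,0],[0,0,0.5],0],[[0,0,0],[0,0,0.5],0],[[0,0,0],[0,0,0.5],0],[[0,0,0],[0,0,0.5],0],[[0,0,0],[0,0,0.5],0],[[0,0,0],[0,0,0.5],0],[[0,0,0],[0,0,0.5],0]]'; python3 st.py 526 -245.3 196.9 15.4
```

```text
t: 23.55
ee_pos: [526.6, -245.0, 194.4]
orientation: [3.11, 0.426, -0.009]
ft_force: [-0.6, 1.6, 7.3]
width: 26.3
t 23.55 pos [ 526.64 -244.99  194.4 ] psi 15.59 z [-0.0052 -0.0036 -1.    ] F [-0.56  1.62  7.29] M [0.359 0.048 0.01 ] w 26.29 q [-0.45  0.4   1.76 -0.01  0.98 -0.72]
tool d [-0.71  0.13 -2.5 ]
tool turn deg/rad [0.0021 0.006  0.0034]
```

```bash
python3 -m handwheel '[[[0,0.001,0],[0,0,0.55],0],[[0,0.001,0],[0,0,0.55],0],[[0,0.001,0],[0,0,0.55],0],[[0,0.001,0],[0,0,0.55],0],[[0,0,0],[0,0,0.55],0],[[0,0,0],[0,0,0.55],0],[[0,0,0],[0,0,0.55],0],[[0,0,0],[0,0,0.55],0],[[0,0,0],[0,0,0.55],0],[[0,0,0],[0,0,0.55],0]]'; python3 st.py 526 -245.3 196.9 15.4
```

```text
t: 24.38
ee_pos: [526.6, -244.9, 192.4]
orientation: [3.109, 0.427, -0.008]
ft_force: [-0.1, 2.1, 8.1]
width: 26.0
t 24.38 pos [ 526.62 -244.95  192.38] psi 15.66 z [-0.0048 -0.0039 -1.    ] F [-0.1   2.05  8.12] M [ 0.33   0.066 -0.013] w 25.98 q [-0.45  0.41  1.76 -0.01  0.98 -0.72]
tool d [-0.72  0.19 -4.51]
tool turn deg/rad [0.0025 0.0057 0.0045]
```

```bash
python3 -m handwheel '[[[0,0.001,0],[0,0,0.55],0],[[0,0.001,0],[0,0,0.55],0],[[0,0.001,0],[0,0,0.55],0],[[0,0.001,0],[0,0,0.55],0],[[0,0,0],[0,0,0.55],0],[[0,0,0],[0,0,0.55],0],[[0,0,0],[0,0,0.55],0],[[0,0,0],[0,0,0.55],0],[[0,0,0],[0,0,0.55],0],[[0,0,0],[0,0,0.55],0]]'; python3 st.py 526 -245.3 196.9 15.4
```

```text
t: 25.22
ee_pos: [526.6, -244.9, 190.7]
orientation: [3.108, 0.429, -0.008]
ft_force: [-1.2, 0.7, 7.8]
width: 26.2
t 25.22 pos [ 526.57 -244.92  190.68] psi 15.72 z [-0.0044 -0.0043 -1.    ] F [-1.23  0.75  7.78] M [0.345 0.132 0.032] w 26.25 q [-0.45  0.41  1.76 -0.01  0.98 -0.72]
tool d [-0.68  0.23 -6.21]
tool turn deg/rad [0.003  0.0054 0.0056]
```

```bash
python3 -m handwheel '[[[0,0,0],[0,0,0.55],0],[[0,0,0],[0,0,0.55],0],[[0,0,0],[0,0,0.55],0],[[0,0,0],[0,0,0.55],0],[[0,0,0],[0,0,0.55],0],[[0,0,0],[0,0,0.55],0],[[0,0,0],[0,0,0.55],0],[[0,0,0],[0,0,0.55],0],[[0,0,0],[0,0,0.55],0],[[0,0,0],[0,0,0.55],0]]'; python3 st.py 526 -245.3 196.9 15.4
```

```text
t: 26.05
ee_pos: [526.9, -244.8, 189.4]
orientation: [3.107, 0.431, -0.012]
ft_force: [-0.9, 2.8, 7.5]
width: 26.0
t 26.05 pos [ 526.89 -244.78  189.36] psi 15.78 z [-0.0072 -0.0057 -1.    ] F [-0.86  2.75  7.52] M [ 0.353  0.112 -0.048] w 26.01 q [-0.45  0.41  1.76 -0.01  0.98 -0.72]
tool d [-1.07  0.28 -7.53]
tool turn deg/rad [0.0036 0.0085 0.0066]
```

```bash
python3 -m handwheel '[[[0.001,0.002,0],[0,0,0.55],0],[[0.001,0.002,0],[0,0,0.55],0],[[0.001,0.002,0],[0,0,0.55],0],[[0,0.001,0],[0,0,0.55],0],[[0,0,0],[0,0,0.55],0],[[0,0,0],[0,0,0.55],0],[[0,0,0],[0,0,0.55],0],[[0,0,0],[0,0,0.55],0],[[0,0,0],[0,0,0.55],0],[[0,0,0],[0,0,0.55],0]]'; python3 st.py 526 -245.3 196.9 15.4
```

```text
t: 26.88
ee_pos: [526.6, -245.1, 188.1]
orientation: [3.11, 0.433, -0.008]
ft_force: [-1.1, 1.2, 7.4]
width: 26.2
t 26.88 pos [ 526.64 -245.1   188.1 ] psi 15.84 z [-0.005  -0.0028 -1.    ] F [-1.14  1.22  7.39] M [0.332 0.146 0.007] w 26.24 q [-0.45  0.41  1.76 -0.01  0.97 -0.73]
tool d [-0.72  0.03 -8.79]
tool turn deg/rad [0.0014 0.0055 0.0078]
```

```bash
python3 -m handwheel '[[[0,0.001,0],[0,0,0.55],0],[[0,0.001,0],[0,0,0.55],0],[[0,0.001,0],[0,0,0.55],0],[[0,0,0],[0,0,0.55],0],[[0,0,0],[0,0,0.55],0],[[0,0,0],[0,0,0.55],0],[[0,0,0],[0,0,0.55],0],[[0,0,0],[0,0,0.55],0],[[0,0,0],[0,0,0.55],0],[[0,0,0],[0,0,0.55],0]]'; python3 st.py 526 -245.3 196.9 15.4
```

```text
t: 27.72
ee_pos: [526.7, -245.0, 187.1]
orientation: [3.109, 0.434, -0.009]
ft_force: [-0.7, 1.6, 7.3]
width: 25.9
t 27.72 pos [ 526.68 -245.    187.09] psi 15.91 z [-0.0053 -0.0034 -1.    ] F [-0.74  1.55  7.35] M [ 0.365  0.202 -0.012] w 25.91 q [-0.45  0.41  1.76 -0.01  0.97 -0.73]
tool d [-0.8   0.12 -9.8 ]
tool turn deg/rad [0.0018 0.0061 0.0089]
```

Run:
```python
from h import *
acc=0
for i in range(4):
    s=snap("scene");acc=acc+s["pixels"].astype(float)
a=cv2.cvtColor((acc/4).astype(np.uint8),4)
f=lambda q:cv2.resize(q[130:185,190:230],None,fx=10,fy=10,interpolation=cv2.INTER_CUBIC)
cv2.imwrite("pics/s10.png",f(a))
```

```text
(no output)
```

View pics/s10.png

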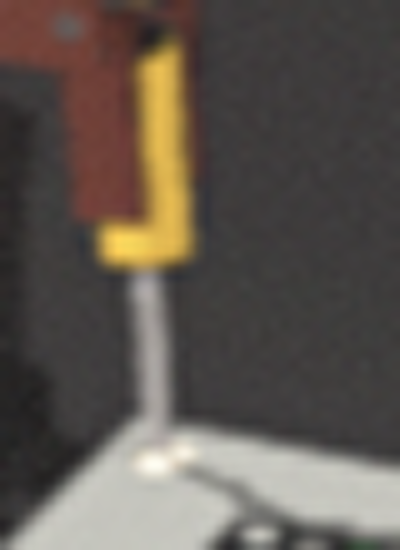

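```bash
python3 -m handwheel '[[[0,0.001,0],[0,0,0.55],0],[[0,0.001,0],[0,0,0.55],0],[[0,0.001,0],[0,0,0.55],0],[[0,0.001,0],[0,0,0.55],0],[[0,0,0],[0,0,0.55],0],[[0,0,0],[0,0,0.55],0],[[0,0,0],[0,0,0.55],0],[[0,0,0],[0,0,0.55],0],[[0,0,0],[0,0,0.55],0],[[0,0,0],[0,0,0.55],0]]'; python3 st.py 526 -245.3 196.9 15.4
```

```text
t: 28.75
ee_pos: [526.7, -245.0, 186.2]
orientation: [3.108, 0.436, -0.008]
ft_force: [-0.6, 1.5, 7.3]
width: 26.1
t 28.75 pos [ 526.66 -244.98  186.25] psi 15.98 z [-0.0048 -0.0038 -1.    ] F [-0.64  1.49  7.25] M [ 0.389  0.123 -0.038] w 26.11 q [-0.45  0.42  1.76 -0.01  0.97 -0.73]
tool d [ -0.78   0.15 -10.65]
tool turn deg/rad [0.0024 0.0056 0.01  ]
```

```bash
python3 -m handwheel '[[[0,0.001,0],[0,0,0.6],0],[[0,0.001,0],[0,0,0.6],0],[[0,0.001,0],[0,0,0.6],0],[[0,0.001,0],[0,0,0.6],0],[[0,0,0],[0,0,0.6],0],[[0,0,0],[0,0,0.6],0],[[0,0,0],[0,0,0.6],0],[[0,0,0],[0,0,0.6],0],[[0,0,0],[0,0,0.6],0],[[0,0,0],[0,0,0.6],0]]'; python3 st.py 526 -245.3 196.9 15.4
```

```text
t: 29.58
ee_pos: [526.6, -245.0, 185.3]
orientation: [3.107, 0.438, -0.008]
ft_force: [-1.7, 2.0, 8.6]
width: 25.9
t 29.58 pos [ 526.63 -244.96  185.26] psi 16.04 z [-0.0043 -0.0043 -1.    ] F [-1.65  2.    8.56] M [ 0.436  0.203 -0.023] w 25.88 q [-0.45  0.42  1.76 -0.01  0.96 -0.73]
tool d [ -0.76   0.18 -11.64]
tool turn deg/rad [0.0029 0.0053 0.0112]
```

```bash
python3 -m handwheel '[[[0,0.001,0],[0,0,0.6],0],[[0,0.001,0],[0,0,0.6],0],[[0,0.001,0],[0,0,0.6],0],[[0,0,0],[0,0,0.6],0],[[0,0,0],[0,0,0.6],0],[[0,0,0],[0,0,0.6],0],[[0,0,0],[0,0,0.6],0],[[0,0,0],[0,0,0.6],0],[[0,0,0],[0,0,0.6],0],[[0,0,0],[0,0,0.6],0]]'; python3 st.py 526 -245.3 196.9 15.4
```

```text
t: 30.42
ee_pos: [526.6, -244.9, 185.2]
orientation: [3.106, 0.439, -0.008]
ft_force: [-1.9, 2.0, 8.3]
width: 25.8
t 30.42 pos [ 526.65 -244.89  185.24] psi 16.1 z [-0.0046 -0.0049 -1.    ] F [-1.91  2.04  8.34] M [0.436 0.254 0.002] w 25.84 q [-0.45  0.42  1.76 -0.01  0.96 -0.73]
tool d [ -0.8    0.25 -11.65]
tool turn deg/rad [0.0035 0.0058 0.0123]
```

```bash
python3 -m handwheel '[[[0,0,0],[0,0,0.62],0],[[0,0,0],[0,0,0.65],0],[[0,0,0],[0,0,0.67],0],[[0,0,0],[0,0,0.7],0],[[0,0,0],[0,0,0.72],0],[[0,0,0],[0,0,0.75],0],[[0,0,0],[0,0,0.75],0],[[0,0,0],[0,0,0.75],0],[[0,0,0],[0,0,0.75],0],[[0,0,0],[0,0,0.75],0]]'; python3 st.py 526 -245.3 196.9 15.4
```

```text
t: 31.25
ee_pos: [527.0, -244.7, 185.1]
orientation: [3.105, 0.441, -0.013]
ft_force: [-1.1, 2.3, 9.8]
width: 25.6
t 31.25 pos [ 526.98 -244.74  185.15] psi 16.16 z [-0.0072 -0.0065 -1.    ] F [-1.06  2.32  9.83] M [0.498 0.326 0.012] w 25.63 q [-0.45  0.42  1.76 -0.01  0.97 -0.73]
tool d [ -1.2    0.31 -11.74]
tool turn deg/rad [0.0043 0.0087 0.0133]
```

```bash
python3 -m handwheel '[[[0,0.001,0],[0,0,0.78],0],[[0,0.001,0.01],[0,0,0.82],0],[[0,0.001,0.03],[0,0,0.85],0],[[0,0.001,0.05],[0,0,0.85],0],[[0,0,0.06],[0,0,0.85],0],[[0,0,0.06],[0,0,0.85],0],[[0,0,0.06],[0,0,0.85],0],[[0,0,0.06],[0,0,0.85],0],[[0,0,0.06],[0,0,0.85],0],[[0,0,0.06],[0,0,0.85],0]]'; python3 st.py 526 -245.3 196.9 15.4
```

```text
t: 32.08
ee_pos: [526.5, -244.8, 185.0]
orientation: [3.12, -0.29, -0.01]
ft_force: [-2.5, 2.0, 10.8]
width: 25.8
t 32.08 pos [ 526.53 -244.77  185.02] psi -10.62 z [-0.0074 -0.0073 -0.9999] F [-2.53  2.04 10.77] M [0.523 0.583 0.085] w 25.83 q [-0.45  0.42  1.76 -0.01  0.97 -0.26]
tool d [ -0.49   0.73 -11.87]
tool turn deg/rad [ 0.0071  0.0077 -0.4542]
```

```bash
python3 -m handwheel '[[[0.001,0.001,0.07],[0,0,0.88],0],[[0.001,0.001,0.07],[0,0,0.88],0],[[0.001,0.001,0.07],[0,0,0.88],0],[[0.001,0.001,0.07],[0,0,0.88],0],[[0.001,0.001,0.07],[0,0,0.88],0],[[0,0,0.07],[0,0,0.88],0],[[0,0,0.07],[0,0,0.88],0],[[0,0,0.07],[0,0,0.88],0],[[0,0,0.07],[0,0,0.88],0],[[0,0,0.07],[0,0,0.88],0]]'; python3 st.py 526 -245.3 196.9 15.4
```

```text
t: 32.92
ee_pos: [525.3, -244.4, 185.0]
orientation: [2.809, -1.389, -0.005]
ft_force: [-2.0, 2.5, 11.0]
width: 26.1
t 32.92 pos [ 525.35 -244.39  185.04] psi -52.64 z [-0.0065 -0.0056 -1.    ] F [-2.    2.49 11.02] M [0.603 0.582 0.03 ] w 26.05 q [-0.45  0.41  1.77 -0.01  0.96  0.47]
tool d [  1.12   0.13 -11.86]
tool turn deg/rad [ 0.0078  0.0046 -1.1875]
```

```bash
python3 -m handwheel '[[[0.001,0.001,0.06],[0,0,0.9],0],[[0.001,0.001,0.06],[0,0,0.9],0],[[0.001,0,0.06],[0,0,0.9],0],[[0.001,0,0.06],[0,0,0.9],0],[[0.001,0,0.06],[0,0,0.9],0],[[0,0,0.06],[0,0,0.9],0],[[0,0,0.05],[0,0,0.9],0],[[0,0,0.05],[0,0,0.9],0],[[0,0,0.05],[0,0,0.9],0],[[0,0,0.05],[0,0,0.9],0]]'; python3 st.py 526 -245.3 185 -85
```

```text
t: 33.75
ee_pos: [524.8, -243.5, 185.0]
orientation: [2.286, -2.145, -0.0]
ft_force: [-2.4, 2.5, 11.3]
width: 26.0
t 33.75 pos [ 524.76 -243.5   185.02] psi -86.36 z [-0.0053 -0.0052 -1.    ] F [-2.36  2.52 11.33] M [ 0.665  0.559 -0.014] w 26.02 q [-0.45  0.41  1.77 -0.01  0.96  1.06]
tool d [ 1.88 -1.12  0.02]
tool turn deg/rad [ 0.0056 -0.0048 -0.0237]
```

```bash
python3 -m handwheel '[[[0,0,0.04],[0,0,0.9],0],[[0,0,0.04],[0,0,0.9],0],[[0,0,0.04],[0,0,0.9],0],[[0,0,0.04],[0,0,0.9],0],[[0,0,0.03],[0,0,0.9],0],[[0,0,0.03],[0,0,0.9],0],[[0,0,0.03],[0,0,0.9],0],[[0,0,0.03],[0,0,0.9],0],[[0,0,0.03],[0,0,0.9],0],[[0,0,0.03],[0,0,0.9],0]]'; python3 st.py 526 -245.3 185 -85
```

```text
t: 34.58
ee_pos: [525.0, -243.1, 184.9]
orientation: [1.869, -2.512, 0.001]
ft_force: [-2.2, 2.2, 10.7]
width: 25.6
t 34.58 pos [ 524.97 -243.09  184.93] psi -106.71 z [-0.0082 -0.0071 -0.9999] F [-2.17  2.21 10.7 ] M [0.603 0.496 0.149] w 25.57 q [-0.45  0.41  1.77 -0.01  0.97  1.42]
tool d [ 1.83 -1.62 -0.06]
tool turn deg/rad [ 0.0074 -0.0079 -0.3789]
```

```bash
python3 -m handwheel '[[[0,0,0.02],[0,0,0.93],0],[[0,0,0.02],[0,0,0.93],0],[[0,0,0.02],[0,0,0.93],0],[[0,0,0.02],[0,0,0.93],0],[[0,0,0.01],[0,0,0.93],0],[[0,0,0.01],[0,0,0.93],0],[[0,0,0.01],[0,0,0.93],0],[[0,0,0.01],[0,0,0.93],0],[[0,0,0.01],[0,0,0.93],0],[[0,0,0.01],[0,0,0.93],0]]'; python3 st.py 526 -245.3 185 -85;python3 - <<'E'
from h import *
acc=0
for i in range(4):
    s=snap("scene");acc=acc+s["pixels"].astype(float)
a=cv2.cvtColor((acc/4).astype(np.uint8),4)
f=lambda q:cv2.resize(q[125:180,180:240],None,fx=10,fy=10,interpolation=cv2.INTER_CUBIC)
cv2.imwrite("pics/s11.png",f(a))
E
```

```text
t: 35.42
ee_pos: [525.2, -242.7, 184.9]
orientation: [1.684, -2.635, 0.003]
ft_force: [-2.0, 1.9, 11.9]
width: 25.6
t 35.42 pos [ 525.24 -242.7   184.89] psi -114.84 z [-0.0112 -0.0098 -0.9999] F [-2.    1.87 11.93] M [0.669 0.575 0.195] w 25.63 q [-0.45  0.42  1.77 -0.02  0.97  1.57]
tool d [ 2.04 -1.78 -0.09]
tool turn deg/rad [ 0.0095 -0.0117 -0.5209]
```

View pics/s11.png

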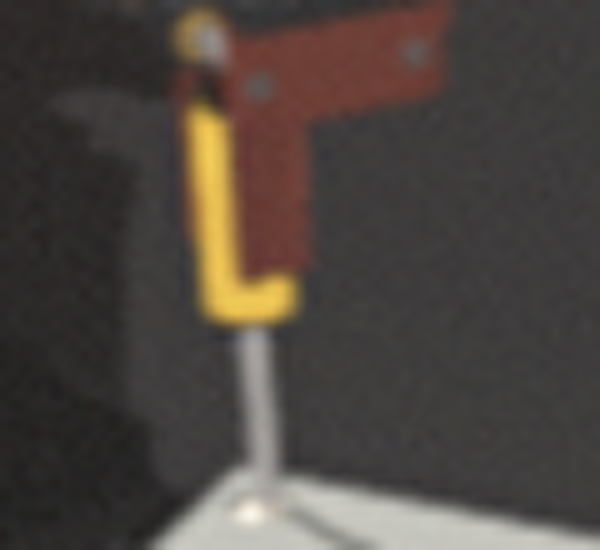

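```bash
python3 -m handwheel '[[[0,0,0.01],[0,0,0.6],0],[[0,0,0],[0,0,0.3],0],[[0,0,0],[0,0,0],0],[[0,0,0],[0,0,-0.3],0],[[0,0,0],[0,0,-0.5],0],[[0,0,0],[0,0,-0.6],0],[[0,0,0],[0,0,-0.8],0],[[0,0,0],[0,0,-1],0],[[0,0,0],[0,0,-1],0],[[0,0,0],[0,0,-1],0]]'; python3 st.py 526 -245.3 185 -85
```

```text
t: 36.45
ee_pos: [523.8, -242.4, 187.9]
orientation: [1.669, -2.638, -0.001]
ft_force: [5.0, -1.7, -12.0]
width: 25.9
t 36.45 pos [ 523.77 -242.4   187.94] psi -115.33 z [-0.0173 -0.0103 -0.9998] F [  4.96  -1.72 -12.04] M [-0.366 -1.316  0.033] w 25.93 q [-0.45  0.41  1.76 -0.02  0.98  1.58]
tool d [ 1.61 -3.29  2.93]
tool turn deg/rad [ 0.0154 -0.0133 -0.5294]
```

```bash
python3 -m handwheel '[[[0,0,0],[0,0,-1],0],[[0,0,0],[0,0,-1.5],0],[[0,0,0],[0,0,-2],0],[[0,0,0],[0,0,-4],0],[[0,0,0],[0,0,-6],0],[[0,0,0],[0,0,-8],0],[[0,0,0],[0,0,-10],0],[[0,0,0],[0,0,-8],0],[[0,0,0],[0,0,-4],0],[[0,0,0],[0,0,0],0]]'; python3 st.py 526 -245.3 185 -85;python3 - <<'E'
from h import *
acc=0
for i in range(4):
    s=snap("scene");acc=acc+s["pixels"].astype(float)
a=cv2.cvtColor((acc/4).astype(np.uint8),4);cv2.imwrite("pics/s12full.png",a)
f=lambda q:cv2.resize(q[125:180,180:240],None,fx=10,fy=10,interpolation=cv2.INTER_CUBIC)
cv2.imwrite("pics/s12.png",f(a))
E
```

```text
t: 37.28
ee_pos: [521.5, -241.1, 236.1]
orientation: [1.666, -2.633, -0.011]
ft_force: [1.3, -0.7, -0.6]
width: 25.9
t 37.28 pos [ 521.51 -241.1   236.13] psi -115.34 z [-0.0254 -0.0076 -0.9996] F [ 1.3  -0.69 -0.64] M [ 0.064 -0.033  0.015] w 25.89 q [-0.44  0.35  1.73 -0.02  1.08  1.58]
tool d [ 0.96 -6.86 51.03]
tool turn deg/rad [ 0.0239 -0.0122 -0.5296]
```

View pics/s12.png

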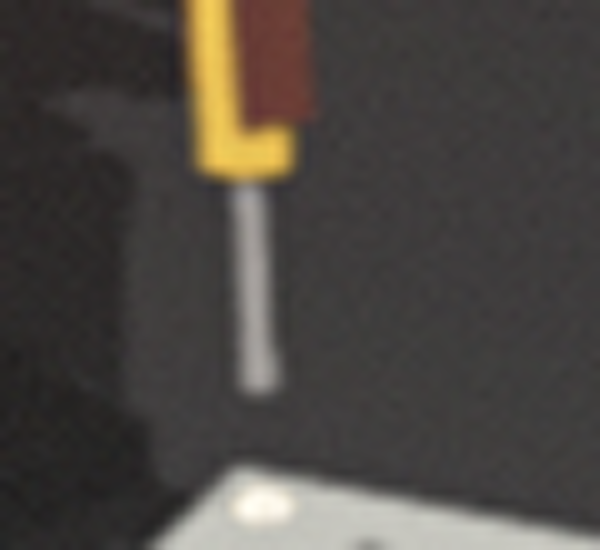

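The head now sits level with the cover and stayed down. I'm carrying the driver back high, so the tip clears the blue handle, and will then check the slot from the top camera.

```bash
python3 plan.py 535 222.8 305 -62 15
```

```text
w [ 0.002  -0.0004 -0.0621] step 31.3
[-28.2  12.4  -5. ]
[-29.   10.7  -5. ]
[-29.6   8.8  -5. ]
[-30.1   7.   -5. ]
[-30.4   5.1  -5. ]
[-30.7   3.2  -5. ]
[-30.8   1.3  -5. ]
[-30.9  -0.7  -5. ]
[-30.8  -2.6  -5. ]
[-30.5  -4.5  -4.9]
[-30.2  -6.4  -4.9]
[-29.8  -8.3  -4.9]
[-29.2 -10.1  -4.9]
[-28.5 -11.9  -4.8]
[-27.7 -13.7  -4.8]
```

```bash
python3 -m handwheel '[[[0.002,0,-0.06],[-8,3,-20],0],[[0.002,0,-0.06],[-20,8,-16],0],[[0.002,0,-0.06],[-29,9,-12],0],[[0.002,0,-0.06],[-30,7,-10],0],[[0.002,0,-0.06],[-30,5,-6],0],[[0.002,0,-0.06],[-31,3,-3],0],[[0.002,0,-0.06],[-31,1,0],0],[[0.002,0,-0.06],[-31,-1,0],0],[[0.002,0,-0.06],[-31,-3,0],0],[[0.002,0,-0.06],[-30,-4.5,0],0]]'; python3 plan.py 535 222.8 310 -62 6; python3 st.py
```

```text
t: 38.32
ee_pos: [528.0, 42.6, 295.2]
orientation: [2.394, -2.008, -0.017]
ft_force: [0.1, -0.1, -1.6]
width: 25.7
w [ 0.0034  0.0001 -0.0523] step 30.2
[-29.4  -6.3  -2.7]
[-29.   -7.9  -2.6]
[-28.5  -9.4  -2.6]
[-28.  -10.9  -2.6]
[-27.4 -12.3  -2.5]
[-26.7 -13.7  -2.5]
t 38.32 pos [528.02  42.62 295.24] psi -79.98 z [-0.0196 -0.006  -0.9998] F [ 0.1  -0.07 -1.59] M [ 0.003 -0.023 -0.014] w 25.74 q [ 0.06  0.22  1.76 -0.01  1.18  1.46]
```

```bash
python3 -m handwheel '[[[0.003,0,-0.05],[-22,-5,-10],0],[[0.003,0,-0.05],[-22,-6,-5],0],[[0.003,0,-0.05],[-22,-7.5,-3],0],[[0.003,0,-0.05],[-20,-8,0],0],[[0.003,0,-0.05],[-18,-8,0],0],[[0.003,0,-0.05],[-14,-7,0],0],[[0,0,0],[-9,-5,0],0],[[0,0,0],[-4,-2,0],0],[[0,0,0],[-1,0,0],0],[[0,0,0],[0,0,0],0]]'; python3 st.py 535 222.8 300 -62
python3 - <<'E'
from h import *
acc=0
for i in range(3):
    s=snap("top");acc=acc+s["pixels"].astype(float)
a=cv2.cvtColor((acc/3).astype(np.uint8),4)
cv2.imwrite("pics/t13.png",cv2.resize(a[165:235,260:350],None,fx=8,fy=8,interpolation=cv2.INTER_CUBIC))
E
```

```text
t: 39.15
ee_pos: [528.2, 196.3, 306.8]
orientation: [2.692, -1.602, -0.018]
ft_force: [0.1, 0.0, -2.0]
width: 26.1
t 39.15 pos [528.16 196.28 306.77] psi -61.54 z [-0.0145 -0.002  -0.9999] F [ 0.05  0.01 -2.01] M [-0.006 -0.025  0.023] w 26.11 q [0.33 0.26 1.68 0.   1.21 1.41]
tool d [-20.02 -18.75   6.61]
tool turn deg/rad [0.0137 0.005  0.0081]
```

View pics/t13.png

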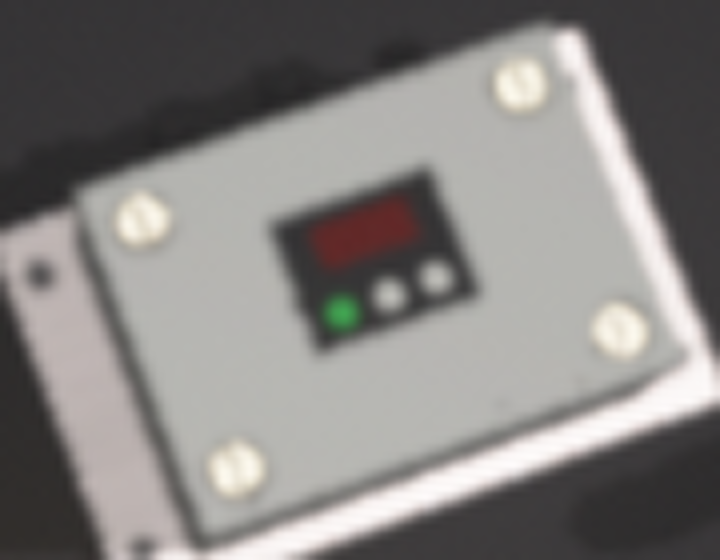

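```bash
python3 -m handwheel '[[[0.003,0.001,0.002],[-2,-2,0],0],[[0.003,0.001,0.002],[-4,-4,0],0],[[0.003,0.001,0.002],[-4,-4,2],0],[[0.003,0.001,0.002],[-4,-3.5,2],0],[[0,0,0],[-3,-2,2],0],[[0,0,0],[-1,-1,4],0],[[0,0,0],[0,0,5],0],[[0,0,0],[0,0,5],0],[[0,0,0],[0,0,3],0],[[0,0,0],[0,0,0],0]]'; python3 st.py 535 222.8 225 -62; python3 shaft.py|tail -1
```

```text
t: 40.13
ee_pos: [535.4, 220.0, 281.4]
orientation: [-2.689, 1.624, 0.0]
ft_force: [0.7, -0.1, -0.7]
width: 25.8
t 40.13 pos [535.43 220.03 281.38] psi -62.27 z [-1.e-04  2.e-04 -1.e+00] F [ 0.69 -0.07 -0.68] M [-0.028 -0.032  0.024] w 25.82 q [0.37 0.3  1.69 0.   1.15 1.46]
tool d [-2.64 -0.91 56.38]
tool turn deg/rad [ 0.      0.0002 -0.0048]
fit dev px at L=29,107: [ 2.0456987  -1.72458119]
```

```bash
python3 -m handwheel '[[[0,0,0],[-0.5,-0.2,4],0],[[0,0,0],[-0.7,-0.3,8],0],[[0,0,0],[-0.7,-0.3,10],0],[[0,0,0],[-0.4,-0.1,12],0],[[0,0,0],[0,0,12],0],[[0,0,0],[0,0,8],0],[[0,0,0],[0,0,5],0],[[0,0,0],[0,0,2],0],[[0,0,0],[0,0,0],0],[[0,0,0],[0,0,0],0]]'; python3 st.py 535 222.8 210 -62
python3 - <<'E'
from shaft import *
a,s=shaft();a=cv2.cvtColor(a,4)
cv2.imwrite("pics/s14.png",cv2.resize(a[180:245,300:380],None,fx=9,fy=9,interpolation=cv2.INTER_CUBIC))
o=ctrl.get_obs();R=cv2.Rodrigues(o["orientation"])[0]
for L in (29,107.2):print(((proj(s,[o["ee_pos"]+R[:,2]*L])[0]-[300,180]+.5)*9).round(0))
for P in([535,222.8,95],[533,222,95]):print(((proj(s,[P])[0]-[300,180]+.5)*9).round(0))
E
```

```text
t: 41.12
ee_pos: [535.8, 222.7, 215.5]
orientation: [-2.687, 1.625, -0.002]
ft_force: [1.3, -0.2, -1.0]
width: 25.3
t 41.12 pos [535.76 222.7  215.5 ] psi -62.32 z [ 1.7e-03  9.0e-04 -1.0e+00] F [ 1.29 -0.24 -1.03] M [-0.022 -0.039 -0.037] w 25.35 q [0.37 0.38 1.74 0.   1.02 1.46]
tool d [-0.44  0.63  5.5 ]
tool turn deg/rad [-0.0019  0.     -0.0056]
[[ 4.0000e+01  5.4000e-01  1.5678e+02]
 [ 4.4000e+01 -3.5000e-01  2.8733e+02]
 [ 4.8000e+01 -2.7000e-01  2.9367e+02]
 [ 5.2000e+01 -2.2000e-01  2.9417e+02]
 [ 5.6000e+01 -3.0000e-01  2.8889e+02]
 [ 6.0000e+01 -3.1000e-01  2.8667e+02]
 [ 6.4000e+01 -3.0000e-01  2.9611e+02]
 [ 6.8000e+01 -2.3000e-01  2.9422e+02]
 [ 7.2000e+01 -2.1000e-01  2.8761e+02]
 [ 7.6000e+01 -2.8000e-01  2.9328e+02]
 [ 8.0000e+01 -1.2000e+00  3.2678e+02]
 [ 8.4000e+01 -4.2200e+00  3.3378e+02]
 [ 8.8000e+01 -3.8700e+00  4.8511e+02]
 [ 9.2000e+01 -3.4500e+00  5.1533e+02]
 [ 9.6000e+01 -3.2200e+00  3.5322e+02]]
fit dev px at L=29,107: [ 1.64859949 -4.0515355 ]
[364. 156.]
[325. 379.]
[319. 415.]
[320. 410.]
```

View pics/s14.png

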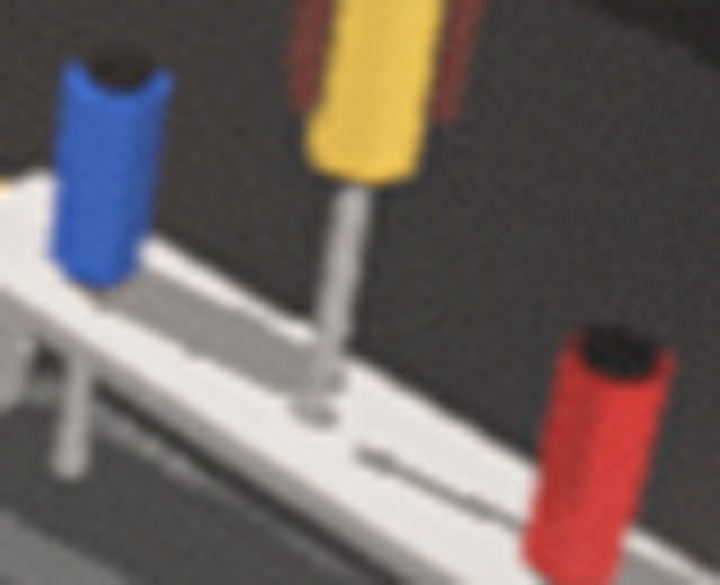

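```bash
python3 st.py 534.2 222.4 197 -62 | tail -2; python3 -m handwheel '[[[0,0,0],[-0.3,0.3,0],0],[[0,0,0],[-0.3,0.3,0],0],[[0,0,0],[-0.2,0.2,0.5],0],[[0,0,0],[0,0.2,1],0],[[0,0,0],[0,0,1.5],0],[[0,0,0],[0,0,2],0],[[0,0,0],[0,0,2],0],[[0,0,0],[0,0,2],0],[[0,0,0],[0,0,2],0],[[0,0,0],[0,0,2],0]]'; python3 st.py 534.2 222.4 197 -62
```

```text
tool d [-0.5   1.89 19.08]
tool turn deg/rad [-0.003  -0.0001 -0.0056]
t: 42.1
ee_pos: [535.8, 223.5, 204.0]
orientation: [-2.683, 1.623, -0.006]
ft_force: [-0.4, 0.2, -1.9]
width: 26.1
t 42.1 pos [535.81 223.53 204.01] psi -62.32 z [ 0.0065  0.0028 -1.    ] F [-0.42  0.22 -1.93] M [-0.045 -0.008  0.027] w 26.07 q [0.37 0.39 1.76 0.   0.99 1.46]
tool d [0.25 2.   6.99]
tool turn deg/rad [-0.007  -0.0006 -0.0056]
```

```bash
python3 -m handwheel '[[[-0.002,0,0],[0,0.5,0],0],[[-0.002,0,0],[0,0.5,0],0],[[-0.001,0,0],[0,0.4,0],0],[[0,0,0],[0,0.3,0],0],[[0,0,0],[0,0,0],0],[[0,0,0],[0,0,0],0],[[0,0,0],[0,0,1],0],[[0,0,0],[0,0,2],0],[[0,0,0],[0,0,2],0],[[0,0,0],[0,0,2],0]]'; python3 st.py 534.2 222.4 197 -62;python3 - <<'E'
from shaft import *
a,s=shaft();a=cv2.cvtColor(a,4)
cv2.imwrite("pics/s15.png",cv2.resize(a[180:245,300:380],None,fx=9,fy=9,interpolation=cv2.INTER_CUBIC))
E
```

```text
t: 42.93
ee_pos: [534.6, 223.0, 200.8]
orientation: [-2.687, 1.625, -0.002]
ft_force: [-5.2, -2.2, 17.9]
width: 25.8
t 42.93 pos [534.57 223.02 200.85] psi -62.32 z [ 2.3e-03  9.0e-04 -1.0e+00] F [-5.22 -2.22 17.94] M [-0.457  1.455  0.025] w 25.85 q [0.37 0.39 1.76 0.   0.99 1.46]
tool d [0.38 0.63 3.85]
tool turn deg/rad [-0.0025 -0.0003 -0.0057]
[[ 4.0000e+01 -5.0000e-02  1.4372e+02]
 [ 4.4000e+01 -3.7000e-01  2.3394e+02]
 [ 4.8000e+01 -3.7000e-01  2.8767e+02]
 [ 5.2000e+01 -3.5000e-01  2.8283e+02]
 [ 5.6000e+01 -2.5000e-01  2.8156e+02]
 [ 6.0000e+01 -2.1000e-01  2.6067e+02]
 [ 6.4000e+01 -1.2300e+00  3.1600e+02]
 [ 6.8000e+01 -3.2100e+00  4.0322e+02]
 [ 7.2000e+01 -4.5500e+00  3.3344e+02]
 [ 7.6000e+01 -3.3800e+00  4.6822e+02]
 [ 8.0000e+01 -3.0400e+00  3.0578e+02]
 [ 8.4000e+01 -2.9900e+00  3.1450e+02]
 [ 8.8000e+01 -3.6000e-01  2.3978e+02]
 [ 9.2000e+01  2.9000e+00  1.9389e+02]
 [ 9.6000e+01  3.8300e+00  3.6220e+01]]
fit dev px at L=29,107: [-0.54015321 -2.03167595]
```

View pics/s15.png

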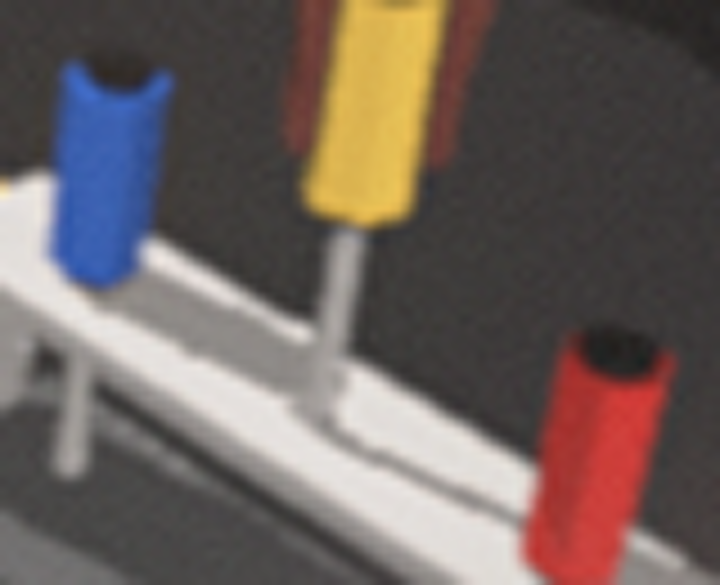

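```bash
python3 -m handwheel '[[[0,0,0],[0,0,-1],0],[[0,0,0],[0,0,-1.5],0],[[-0.001,0,0],[0,0.3,-1],0],[[-0.001,0,0],[-0.1,0.4,0],0],[[0,0,0],[0,0.5,0],0],[[0,0,0],[0,0.4,0],0],[[0,0,0],[0,0.2,0],0],[[0,0,0],[0,0,0],0],[[0,0,0],[0,0,0],0],[[0,0,0],[0,0,0],0]]'; python3 st.py 532.9 222 203 -62;python3 - <<'E'
from h import *
acc=0
for i in range(4):
    s=snap("scene");acc=acc+s["pixels"].astype(float)
a=cv2.cvtColor((acc/4).astype(np.uint8),4)
cv2.imwrite("pics/s16.png",cv2.resize(a[200:240,315:360],None,fx=13,fy=13,interpolation=cv2.INTER_CUBIC))
o=ctrl.get_obs();R=cv2.Rodrigues(o["orientation"])[0]
g=lambda P:((proj(s,[P])[0]-[315,200]+.5)*13).round(0)
print(g(o["ee_pos"]+R[:,2]*107.2),g([533,222,95]),g([534,222,95])-g([533,222,95]),g([533,223,95])-g([533,222,95]))
E
```

```text
t: 43.92
ee_pos: [532.7, 222.2, 204.3]
orientation: [-2.688, 1.626, -0.001]
ft_force: [-0.6, 0.2, -1.2]
width: 25.9
t 43.92 pos [532.67 222.17 204.25] psi -62.33 z [ 5.e-04  0.e+00 -1.e+00] F [-0.57  0.25 -1.18] M [-0.045  0.041  0.021] w 25.9 q [ 0.37  0.39  1.76 -0.    1.    1.46]
tool d [ 0.26 -0.13  1.25]
tool turn deg/rad [-0.0005 -0.0002 -0.0057]
[270. 324.] [267. 333.] [-2.  2.] [5. 1.]
```

View pics/s16.png

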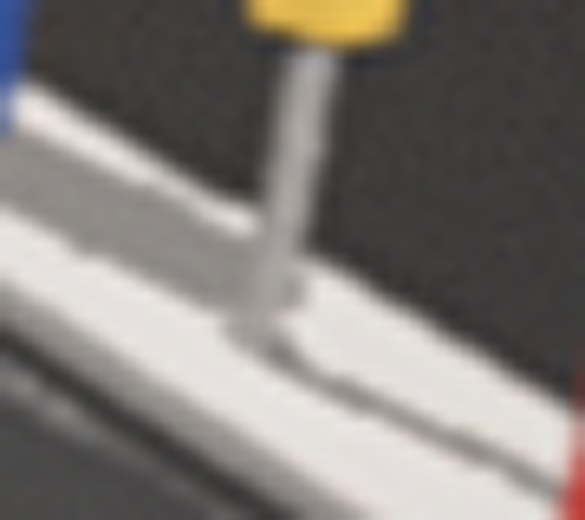

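```bash
python3 -m handwheel '[[[0,0,0],[0,0,0.5],0],[[0,0,0],[0,0,1],0],[[0,0,0],[0,0,1],0],[[0,0,0],[0,0,1],0],[[0,0,0],[0,0,1],0],[[0,0,0],[0,0,1],0],[[0,0,0],[0,0,1],0],[[0,0,0],[0,0,1],0],[[0,0,0],[0,0,0.6],0],[[0,0,0],[0,0,0.3],0]]'; python3 st.py 532.9 222 197 -62
```

```text
t: 44.95
ee_pos: [533.1, 222.5, 201.4]
orientation: [-2.687, 1.625, -0.002]
ft_force: [-1.9, -0.1, 2.8]
width: 25.7
t 44.95 pos [533.11 222.51 201.38] psi -62.33 z [ 2.3e-03  9.0e-04 -1.0e+00] F [-1.89 -0.15  2.78] M [-0.098  0.326  0.028] w 25.68 q [0.37 0.39 1.76 0.   0.99 1.46]
tool d [0.35 0.43 4.38]
tool turn deg/rad [-0.0025 -0.0002 -0.0057]
```

```bash
python3 - <<'E'
from h import *
p=snap("top")
C=[(55,195),(38,275),(462,262),(437,350)]
W=np.array([ray(p,(c[0]/4+110-.4,c[1]/4+150-.4),95) for c in C]);print(W.round(1),W.mean(0).round(1))
E
python3 -m handwheel '[[[0,0,0],[0,0,-0.6],0],[[-0.001,0,0],[0,0.3,-0.6],0],[[-0.001,0,0],[0,0.5,-0.3],0],[[0,0,0],[0,0.5,0],0],[[0,0,0],[0,0.5,0],0],[[0,0,0],[0,0.4,0],0],[[0,0,0],[0,0,0.5],0],[[0,0,0],[0,0,1],0],[[0,0,0],[0,0,1],0],[[0,0,0],[0,0,1],0]]'; python3 st.py 531.5 221.3 197 -62
```

```text
[[597.8 351.8  95. ]
 [542.3 364.9  95. ]
 [526.4  71.6  95. ]
 [466.9  92.9  95. ]] [533.4 220.3  95. ]
t: 45.83
ee_pos: [532.5, 222.2, 200.8]
orientation: [-2.685, 1.624, -0.004]
ft_force: [-2.6, -0.7, 8.9]
width: 25.8
t 45.83 pos [532.53 222.23 200.83] psi -62.34 z [ 0.0038  0.0018 -1.    ] F [-2.56 -0.71  8.86] M [-0.175  0.582  0.017] w 25.84 q [0.37 0.39 1.76 0.   0.98 1.46]
tool d [0.34 1.36 3.82]
tool turn deg/rad [-0.0042 -0.0002 -0.0059]
```

```bash
python3 -m handwheel '[[[0,0,0],[0,0,-3],0],[[-0.002,0,0],[0,0,-10],0],[[-0.002,0,0],[0,0,-14],0],[[0,0,0],[0,0,-10],0],[[0,0,0],[0,0,-4],0],[[0,0,0],[0,0,-1],0],[[0,0,0],[0,0,0],0],[[0,0,0],[0,0,0],0],[[0,0,0],[0,0,0],0],[[0,0,0],[0,0,0],0]]'; python3 st.py 531.5 221.3 197 -62;python3 - <<'E'
from h import *
acc=0
for i in range(6):
    s=snap("scene");acc=acc+s["pixels"].astype(float)
a=cv2.cvtColor((acc/6).astype(np.uint8),4);cv2.imwrite("pics/s17f.png",a)
cv2.imwrite("pics/s17.png",cv2.resize(a[195:240,310:360],None,fx=13,fy=13,interpolation=cv2.INTER_CUBIC))
o=ctrl.get_obs();R=cv2.Rodrigues(o["orientation"])[0]
g=lambda P:((proj(s,[P])[0]-[310,195]+.5)*13).round(0)
print("tip",g(o["ee_pos"]+R[:,2]*106.4),"hole",g([533,222,95]))
for r in ctrl.spot_point(s,"rack_hole1")[:3]: w=toW(s,r["position"]);print(round(r["score"],2),w.round(1),g(w))
for r in ctrl.spot_point(s,"flat_tip")[:2]: w=toW(s,r["position"]);print(round(r["score"],2),w.round(1),g(w))
E
```

```text
t: 46.67
ee_pos: [530.6, 221.5, 244.6]
orientation: [2.685, -1.624, -0.004]
ft_force: [-0.4, 0.5, -1.2]
width: 26.0
t 46.67 pos [530.61 221.46 244.59] psi -62.34 z [-0.0043 -0.0019 -1.    ] F [-0.39  0.49 -1.19] M [ 0.033 -0.011  0.019] w 25.95 q [ 0.37  0.34  1.73 -0.    1.08  1.46]
tool d [ 0.57 -0.94 47.59]
tool turn deg/rad [ 0.0047  0.0003 -0.0059]
tip [365. 218.] hole [332. 398.]
0.93 [557.  307.3  92.2] [686. 633.]
0.92 [511.9 139.2  93.8] [ 20. 213.]
0.84 [534.3 217.7  96.8] [311. 386.]
0.96 [534.6 222.2 136. ] [358. 239.]
0.46 [658.2 229.5   5.8] [  32. 1089.]
```

View pics/s17.png

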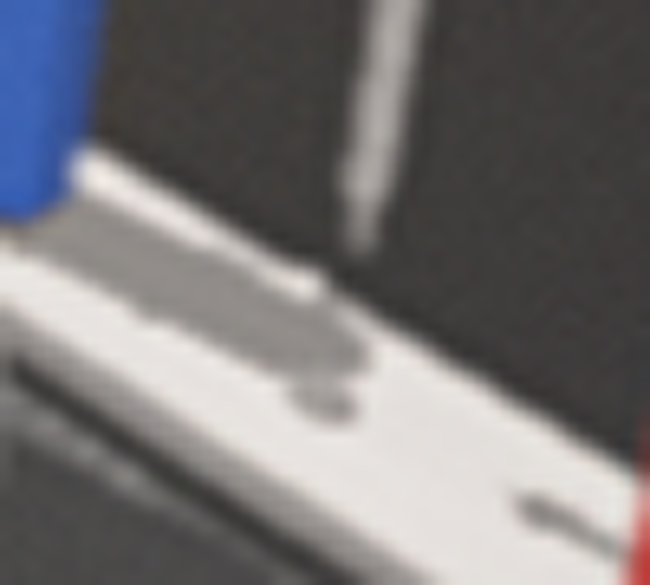

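```bash
python3 st.py 531.5 221.3 197 -62;python3 - <<'E'
from h import *
s=snap("scene");a=cv2.cvtColor(s["pixels"],4)
o=ctrl.get_obs();R=cv2.Rodrigues(o["orientation"])[0]
K=9;x0,y0=310,150
g=lambda P:((proj(s,[P])[0]-[x0,y0]+.5)*K)
im=cv2.resize(a[y0:y0+66,x0:x0+60],None,fx=K,fy=K,interpolation=cv2.INTER_CUBIC)
for L in(29,95,107.2):
    q=g(o["ee_pos"]+R[:,2]*L);cv2.circle(im,tuple(int(v) for v in q),3,(0,255,0),-1);print(L,q.round(0))
for P in([533,222,95],[531,221,95],[535,223,95]):
    q=g(P)
    cv2.circle(im,tuple(int(v) for v in q),2,(0,0,255),-1)
cv2.imwrite("pics/s18.png",im)
E
```

```text
t 47.07 pos [530.85 221.57 244.95] psi -62.33 z [-0.0037 -0.0018 -1.    ] F [-0.02 -0.23 -0.66] M [ 0.004 -0.01   0.011] w 26.25 q [ 0.37  0.34  1.73 -0.    1.08  1.46]
tool d [ 0.55 -0.64 47.95]
tool turn deg/rad [ 0.0041  0.0002 -0.0058]
29 [293. 328.]
95 [258. 523.]
107.2 [252. 558.]
```

View pics/s18.png

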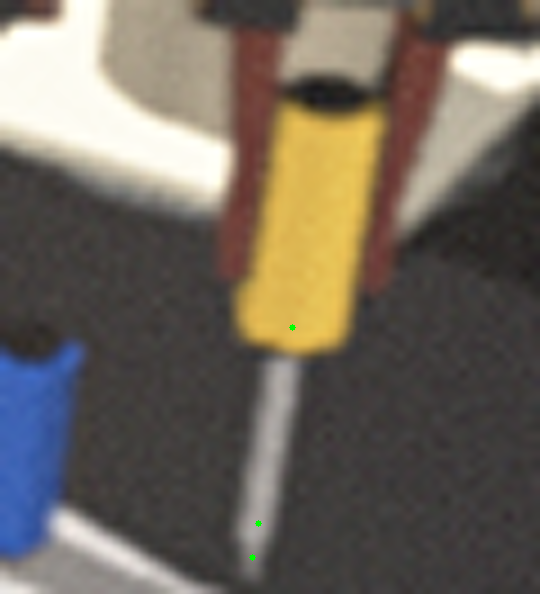

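```bash
python3 st.py 535 221.6 205 -62|tail -2; python3 -m handwheel '[[[0.002,0,0],[0.4,-0.6,3],0],[[0.002,0,0],[0.5,-0.8,6],0],[[0,0,0],[0.5,-0.8,7],0],[[0,0,0],[0.3,-0.5,7],0],[[0,0,0],[0.1,-0.3,6],0],[[0,0,0],[0,0,4],0],[[0,0,0],[0,0,2],0],[[0,0,0],[0,0,0],0],[[0,0,0],[0,0,0],0],[[0,0,0],[0,0,0],0]]'; python3 st.py 535 221.6 205 -62
```

```text
tool d [ 1.91 -3.86 39.95]
tool turn deg/rad [ 0.004   0.0002 -0.0059]
t: 47.95
ee_pos: [534.1, 221.0, 204.7]
orientation: [2.687, -1.625, -0.002]
ft_force: [-0.3, 0.2, -0.8]
width: 25.5
t 47.95 pos [534.06 221.05 204.71] psi -62.34 z [-2.e-03 -5.e-04 -1.e+00] F [-0.32  0.16 -0.76] M [-0.004 -0.01   0.016] w 25.54 q [0.37 0.39 1.76 0.   1.   1.46]
tool d [-0.05 -1.09 -0.29]
tool turn deg/rad [ 0.002   0.0005 -0.0059]
```

```bash
python3 -m handwheel '[[[0.001,0,0],[0,-0.4,0],0],[[0.001,0,0],[0,-0.4,0.5],0],[[0,0,0],[0,-0.2,1],0],[[0,0,0],[0,0,1],0],[[0,0,0],[0,0,1],0],[[0,0,0],[0,0,1],0],[[0,0,0],[0,0,1],0],[[0,0,0],[0,0,1],0],[[0,0,0],[0,0,0.8],0],[[0,0,0],[0,0,0.5],0]]'; python3 st.py 535 221.6 205 -62
```

```text
t: 48.78
ee_pos: [536.0, 222.0, 202.2]
orientation: [-2.685, 1.624, -0.003]
ft_force: [-2.1, -0.8, 3.3]
width: 25.6
t 48.78 pos [536.03 222.   202.25] psi -62.33 z [ 0.0034  0.0018 -1.    ] F [-2.11 -0.83  3.3 ] M [-0.209  0.449  0.014] w 25.65 q [0.37 0.39 1.76 0.   0.99 1.46]
tool d [-0.13  1.09 -2.76]
tool turn deg/rad [-0.0038  0.     -0.0058]
```

```bash
python3 -m handwheel '[[[0,0,0],[0,0.4,-0.1],0],[[-0.001,0,0],[0,0.4,0],0],[[-0.001,0,0],[0,0.4,0.1],0],[[0,0,0],[0,0.4,0.1],0],[[0,0,0],[0,0.4,0.1],0],[[0,0,0],[0,0.4,0.15],0],[[0,0,0],[0,0.4,0.15],0],[[0,0,0],[0,0.4,0.15],0],[[0,0,0],[0,0.4,0.15],0],[[0,0,0],[0,0.4,0.15],0]]'; python3 st.py 535 221.6 205 -62
```

```text
t: 49.62
ee_pos: [534.7, 221.3, 202.6]
orientation: [-2.682, 1.622, -0.007]
ft_force: [0.5, 0.6, 1.9]
width: 25.9
t 49.62 pos [534.73 221.25 202.56] psi -62.34 z [ 0.0077  0.0038 -1.    ] F [0.49 0.6  1.93] M [ 0.271 -0.294 -0.002] w 25.89 q [0.37 0.39 1.76 0.   0.98 1.46]
tool d [-0.18 -0.42 -2.44]
tool turn deg/rad [-0.0086 -0.0002 -0.006 ]
```

```bash
python3 -m handwheel '[[[-0.001,0,0],[0,0.4,0.15],0],[[-0.001,0,0],[0,0.4,0.15],0],[[-0.001,0,0],[0,0.4,0.15],0],[[0,0,0],[0,0.4,0.2],0],[[0,0,0],[0,0.4,0.2],0],[[0,0,0],[0,0.4,0.2],0],[[0,0,0],[0,0.4,0.2],0],[[0,0,0],[0,0.4,0.2],0],[[0,0,0],[0,0.4,0.2],0],[[0,0,0],[0,0.4,0.2],0]]'; python3 st.py 535 221.6 205 -62
```

```text
t: 50.45
ee_pos: [533.4, 220.4, 202.3]
orientation: [-2.679, 1.621, -0.011]
ft_force: [2.0, 1.3, 3.1]
width: 25.9
t 50.45 pos [533.39 220.45 202.26] psi -62.35 z [ 0.0111  0.0052 -0.9999] F [1.99 1.29 3.08] M [ 0.478 -0.597  0.046] w 25.94 q [0.37 0.38 1.77 0.   0.98 1.46]
tool d [-0.27 -1.99 -2.72]
tool turn deg/rad [-0.0122 -0.0006 -0.0061]
```

Run:
```python
from h import *
acc=0
for i in range(3):
    s=snap("scene");acc=acc+s["pixels"].astype(float)
a=cv2.cvtColor((acc/3).astype(np.uint8),4);b=cv2.imread("pics/s17f.png")
f=lambda q:cv2.resize(q[210:240,315:350],None,fx=11,fy=11,interpolation=cv2.INTER_CUBIC)
cv2.imwrite("pics/s19.png",np.hstack([f(a),f(b)]))
o=ctrl.get_obs();R=cv2.Rodrigues(o["orientation"])[0]
print((proj(s,[o["ee_pos"]+R[:,2]*107.2])[0]-[315,210]+.5)*11)
```

```text
[219.38721274 172.69582103]
```

View pics/s19.png

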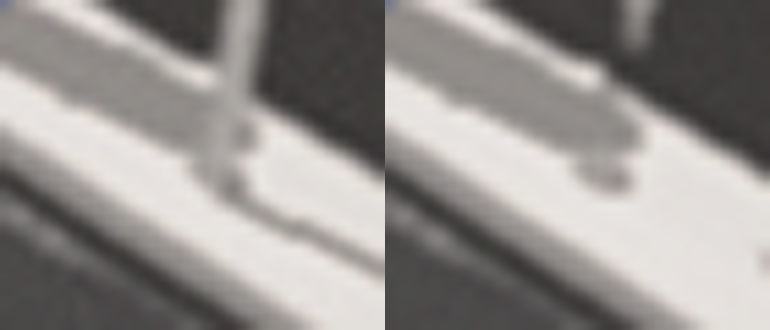

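```bash
python3 -m handwheel '[[[-0.002,0,0],[0,0.4,0],0],[[-0.002,0,0],[0,0.5,0.1],0],[[-0.001,0,0],[0,0.5,0.1],0],[[-0.001,0,0],[0,0.5,0.15],0],[[-0.001,0,0],[0,0.5,0.2],0],[[0,0,0],[0,0.5,0.2],0],[[0,0,0],[0,0.5,0.2],0],[[0,0,0],[0,0.5,0.2],0],[[0,0,0],[0,0.5,0.3],0],[[0,0,0],[0,0.5,0.3],0]]'; python3 st.py 532.5 220.2 205 -62
```

```text
t: 51.43
ee_pos: [526.2, 216.8, 198.5]
orientation: [2.686, -1.625, -0.001]
ft_force: [3.1, 3.7, 1.7]
width: 25.9
t 51.43 pos [526.25 216.78 198.48] psi -62.34 z [-0.0017 -0.0012 -1.    ] F [3.11 3.68 1.7 ] M [ 0.736 -0.856  0.05 ] w 25.94 q [ 0.37  0.38  1.78 -0.    0.98  1.46]
tool d [-0.13 -7.12 -6.54]
tool turn deg/rad [ 0.0021 -0.0003 -0.0059]
```

```bash
python3 -m handwheel '[[[0,0,0],[0,-0.5,0],0],[[0,0,0],[0,-0.5,0],0],[[0,0,0],[0,-0.4,0.5],0],[[0,0,0],[0,-0.2,1],0],[[0,0,0],[0,0,1.5],0],[[0,0,0],[0,0,1.5],0],[[0,0,0],[0,0,1.5],0],[[0,0,0],[0,0,1],0],[[0,0,0],[0,0,0.5],0],[[0,0,0],[0,0,0],0]]'; python3 st.py 532.5 220.2 205 -62
python3 - <<'E'
from h import *
acc=0
for i in range(2):
    s=snap("scene");acc=acc+s["pixels"].astype(float)
a=cv2.cvtColor((acc/2).astype(np.uint8),4)
cv2.imwrite("pics/s20.png",cv2.resize(a[180:250,300:380],None,fx=8,fy=8,interpolation=cv2.INTER_CUBIC))
E
```

```text
t: 52.27
ee_pos: [526.8, 217.4, 189.0]
orientation: [2.685, -1.624, -0.004]
ft_force: [0.6, 1.0, -1.1]
width: 25.9
t 52.27 pos [526.82 217.37 189.02] psi -62.34 z [-0.0042 -0.0019 -1.    ] F [ 0.62  1.04 -1.09] M [ 0.294 -0.274 -0.005] w 25.93 q [ 0.37  0.4   1.78 -0.    0.97  1.46]
tool d [  0.12  -6.28 -16.01]
tool turn deg/rad [ 0.0046  0.0003 -0.006 ]
```

View pics/s20.png

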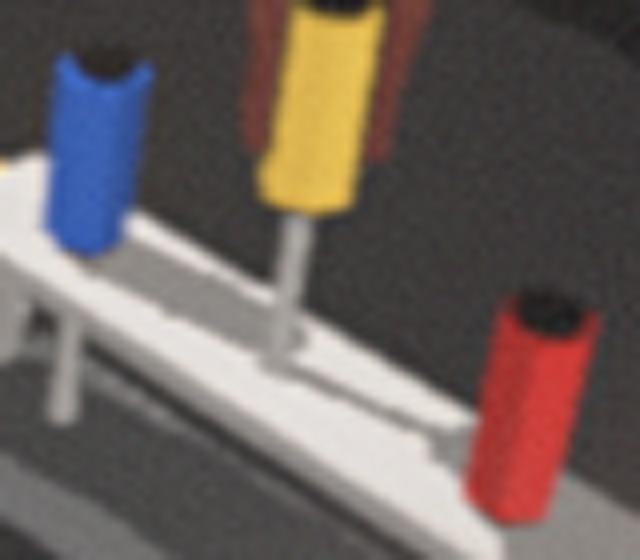

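```bash
python3 -m handwheel '[[[0,0,0],[0,-0.3,1.5],0],[[0.001,0,0],[0,-0.4,2],0],[[0.001,0,0],[0,-0.4,2.5],0],[[0.001,0,0],[0,-0.4,3],0],[[0.001,0,0],[0,-0.4,3],0],[[0,0,0],[0,-0.4,3],0],[[0,0,0],[0,-0.4,3],0],[[0,0,0],[0,-0.4,3],0],[[0,0,0],[0,-0.4,2],0],[[0,0,0],[0,-0.2,1],0]]'; python3 st.py 534 222 130 -62
```

```text
t: 53.2
ee_pos: [527.7, 217.7, 160.9]
orientation: [2.683, -1.623, -0.006]
ft_force: [-0.3, -0.4, -1.3]
width: 26.0
t 53.2 pos [527.69 217.68 160.94] psi -62.33 z [-0.0064 -0.0031 -1.    ] F [-0.28 -0.37 -1.31] M [ 0.042 -0.035  0.026] w 25.99 q [ 0.37  0.44  1.8  -0.    0.91  1.46]
tool d [-0.89 -7.81 30.89]
tool turn deg/rad [ 0.0071  0.0002 -0.0058]
```

```bash
python3 -m handwheel '[[[0.001,0,0],[0,-0.4,1.5],0],[[0.001,0,0],[0,-0.5,2],0],[[0.001,0,0],[0,-0.5,2],0],[[0.001,0,0],[0,-0.5,2],0],[[0.001,0,0],[0,-0.4,2],0],[[0,0,0],[0,-0.3,2],0],[[0,0,0],[0,-0.2,1.5],0],[[0,0,0],[0,0,1],0],[[0,0,0],[0,0,0.5],0],[[0,0,0],[0,0,0],0]]'; python3 st.py 534 222 130 -62
python3 - <<'E'
from h import *
acc=0
for i in range(2):
    s=snap("scene");acc=acc+s["pixels"].astype(float)
a=cv2.cvtColor((acc/2).astype(np.uint8),4)
cv2.imwrite("pics/s21.png",cv2.resize(a[180:255,300:380],None,fx=8,fy=8,interpolation=cv2.INTER_CUBIC))
E
```

```text
t: 54.03
ee_pos: [530.6, 219.2, 144.8]
orientation: [2.687, -1.625, -0.001]
ft_force: [-0.6, 0.6, -1.2]
width: 26.2
t 54.03 pos [530.56 219.21 144.78] psi -62.33 z [-1.3e-03 -5.0e-04 -1.0e+00] F [-0.58  0.57 -1.19] M [-0.018  0.013  0.027] w 26.22 q [0.37 0.46 1.8  0.   0.88 1.46]
tool d [-0.87 -4.36 14.78]
tool turn deg/rad [ 0.0014  0.0002 -0.0057]
```

View pics/s21.png

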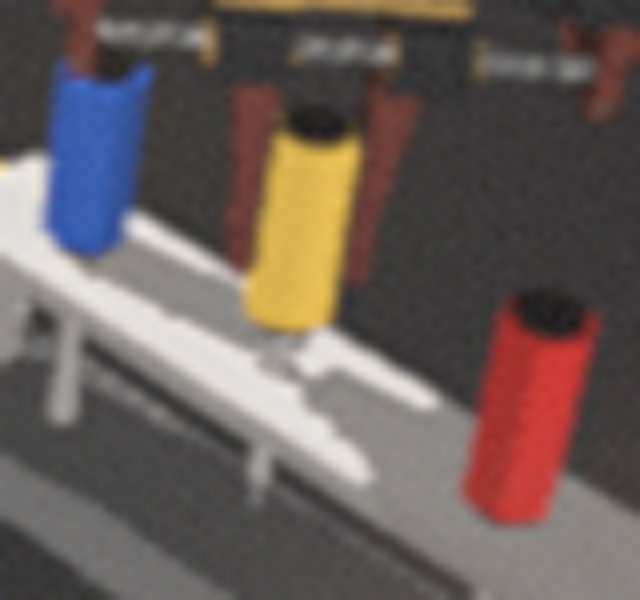

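```bash
python3 -m handwheel '[[[0,0,0],[0,-0.2,1.5],0],[[0,0,0],[0,-0.2,2],0],[[0,0,0],[0,-0.1,2.5],0],[[0,0,0],[0,0,2.5],0],[[0,0,0],[0,0,2.5],0],[[0,0,0],[0,0,2],0],[[0,0,0],[0,0,1.5],0],[[0,0,0],[0,0,1],0],[[0,0,0],[0,0,0.6],0],[[0,0,0],[0,0,0.4],0]]'; python3 st.py 534 222 125 -62
```

```text
t: 54.97
ee_pos: [531.1, 219.5, 126.7]
orientation: [2.687, -1.625, -0.001]
ft_force: [0.4, -0.1, -0.9]
width: 26.0
t 54.97 pos [531.13 219.48 126.68] psi -62.33 z [-1.e-03 -4.e-04 -1.e+00] F [ 0.43 -0.11 -0.91] M [-0.013 -0.034 -0.103] w 25.95 q [0.37 0.49 1.81 0.   0.84 1.46]
tool d [-0.9  -3.72  1.67]
tool turn deg/rad [ 0.0011  0.0002 -0.0057]
```

```bash
python3 -m handwheel '[[[0,0,0],[0,0,0.5],0],[[0,0,0],[0,0,0.5],0],[[0,0,0],[0,0,0.5],0],[[0,0,0],[0,0,0.5],0],[[0,0,0],[0,0,0.4],0],[[0,0,0],[0,0,0.4],0],[[0,0,0],[0,0,0.4],0],[[0,0,0],[0,0,0.4],0],[[0,0,0],[0,0,0.4],0],[[0,0,0],[0,0,0.4],0]]'; python3 st.py 534 222 125 -62
```

```text
t: 55.8
ee_pos: [531.3, 219.5, 125.0]
orientation: [2.688, -1.626, -0.0]
ft_force: [-1.9, -1.5, 6.1]
width: 25.9
t 55.8 pos [531.32 219.55 125.04] psi -62.33 z [-3.e-04 -1.e-04 -1.e+00] F [-1.9  -1.51  6.12] M [-0.224  0.479  0.062] w 25.9 q [ 0.37  0.49  1.81 -0.    0.84  1.46]
tool d [-0.93 -3.51  0.04]
tool turn deg/rad [ 0.0003  0.     -0.0057]
```

```bash
python3 -m handwheel '[[[0,0,0],[0,0,0],0.3],[[0,0,0],[0,0,0],0.4],[[0,0,0],[0,0,0],0.5],[[0,0,0],[0,0,0],0.6],[[0,0,0],[0,0,0],0.6],[[0,0,0],[0,0,0],0.6],[[0,0,0],[0,0,0],0.6],[[0,0,0],[0,0,0],0.6],[[0,0,0],[0,0,0],0.6],[[0,0,0],[0,0,0],0.6]]'; python3 st.py 534 222 125 -62
python3 - <<'E'
from h import *
a=cv2.cvtColor(snap("scene")["pixels"],4)
cv2.imwrite("pics/s22.png",cv2.resize(a[180:255,300:380],None,fx=8,fy=8,interpolation=cv2.INTER_CUBIC))
E
```

```text
t: 56.63
ee_pos: [531.9, 219.8, 124.4]
orientation: [-2.687, 1.625, -0.001]
ft_force: [0.1, 0.1, -0.5]
width: 52.9
t 56.63 pos [531.92 219.79 124.44] psi -62.33 z [ 1.1e-03  4.0e-04 -1.0e+00] F [ 0.06  0.07 -0.5 ] M [ 0.006 -0.041 -0.046] w 52.92 q [0.37 0.49 1.81 0.   0.84 1.46]
tool d [-0.99 -2.86 -0.56]
tool turn deg/rad [-0.0012 -0.0001 -0.0057]
```

View pics/s22.png

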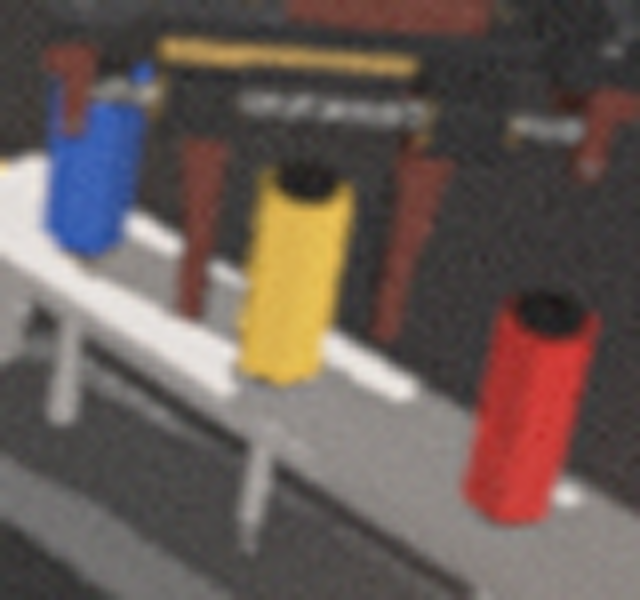

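```bash
python3 -m handwheel '[[[0,0,0],[0,0,-3],0.6],[[0,0,0],[0,0,-8],0.6],[[0,0,0],[0,0,-15],0.6],[[0,0,0],[0,0,-20],0.6],[[0,0,0],[0,0,-25],0.6],[[0,0,0],[0,0,-25],0.6],[[0,0,0],[0,0,-20],0.6],[[0,0,0],[0,0,-10],0.6],[[0,0,0],[0,0,-3],0.6],[[0,0,0],[0,0,0],0.6]]'; python3 st.py
python3 - <<'E'
from h import *
a=cv2.cvtColor(snap("scene")["pixels"],4)
cv2.imwrite("pics/s23.png",np.hstack([cv2.resize(a[180:255,300:380],None,fx=5,fy=5,interpolation=cv2.INTER_CUBIC),cv2.resize(a[150:225,170:250],None,fx=5,fy=5,interpolation=cv2.INTER_CUBIC)]))
s=snap("scene")
for q in("flat_driver_mid","flat_tip","cross_driver_mid","nut_driver_mid"):
    for r in ctrl.spot_point(s,q)[:2]: print(q,round(r["score"],2),toW(s,r["position"]).round(1))
E
```

```text
t: 57.52
ee_pos: [531.1, 219.5, 262.9]
orientation: [-2.688, 1.625, -0.001]
ft_force: [0.6, 0.6, 0.3]
width: 52.8
t 57.52 pos [531.09 219.46 262.9 ] psi -62.33 z [ 8.e-04  4.e-04 -1.e+00] F [0.61 0.63 0.27] M [-0.014 -0.     0.031] w 52.75 q [0.37 0.31 1.72 0.   1.11 1.46]
flat_driver_mid 0.62 [624.9 292.6   7.4]
flat_driver_mid 0.5 [419.9  14.8  13.6]
flat_tip 0.91 [534.5 219.3  17.4]
flat_tip 0.61 [657.9 232.2  10.4]
cross_driver_mid 0.65 [559.1 309.3 128.3]
nut_driver_mid 0.87 [508.7 133.2 135.7]
```

View pics/s23.png

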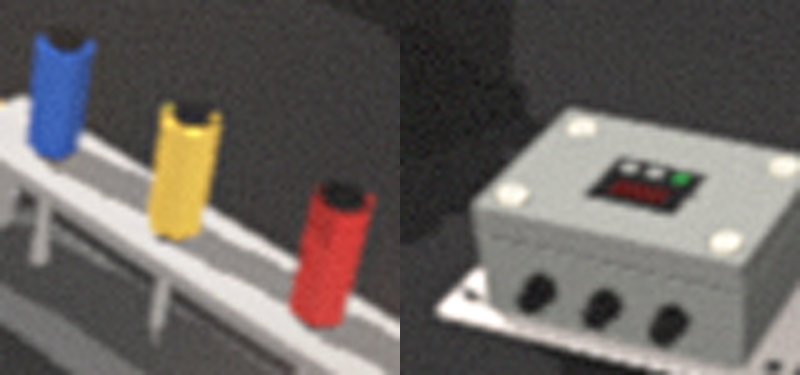

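The picture shows the yellow driver upright and home in the middle hole (scene px 337,214), the gripper clear of it, and the fastener down. I'm handing in.

```bash
python3 -c "
from workcell import ctrl
print(ctrl.close_job())"
```

```text
the job is handed in; nothing more can be done
None
```

The fastener is locked and the yellow screwdriver is back upright in the middle rack hole, but I knocked over the large yellow look-alike driver on the way in. I handed in at about 57.5 s.

**Fastener:** I took the medium yellow driver from the rack, found the slot by feel, and pushed the head down until it stopped about 12 mm below its unlocked height. I turned it clockwise with about 12 N of push. The highest reading was 11.9 N, about 13 N with the driver's weight added. The top picture shows its slot along the short side like the other three, and it stayed down at cover level.

**Screwdriver:** The last picture shows it upright with its handle foot on the rack, let go and with the gripper clear. The network put the blade end at z = 17.4 mm. The red and blue drivers read within about 4 mm of their starting positions. I did not re-measure the bottles, jar, cup and tray.

**What went wrong or disagreed:**
- **Large yellow driver:** my first move across the bench knocked it over, and it still lies on the bench near the rack. It is not one of the listed bystanders, but the task said to leave everything else where it was, so that part was not kept.
- **Over-turn:** the gripper turned about 130° in all, well past the fastener's stop, with the torque rising to about 0.2 N m. The extra turn went into play and slip.
- **Lift-off:** the blade stuck briefly in the slot with about 12 N of pull before it came free.
- **Putting the driver back:** my estimate of the hole was a few mm off. I pressed the blade on the rack top with up to 18 N before it found the hole.

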